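Fetch the hidden sieve section from the sloping case and lock it on its pan

TASK

The bar-handled sieve section lies in one of the two pockets under the sloping case's sliding cover: slide the cover sideways along its grooves until that pocket is open and lift the sieve out. Then set it upright over the neck of the steel pan with its bar in line with the pan's two brass lugs so that it sits fully down, turn it clockwise until it stops to lock it and let go. Last, slide the cover back so that both pockets are covered again; the cover stays in its grooves, the mortar in its pocket, and everything else where it is.

Things in the scene. Friction and masses are not known exactly. Their poses are not given: they have to be found in the camera images.
- case: Fixed light-wood case, 204 mm wide along its y, reaching from 95 mm before its origin to 55 mm behind it along x, 0.13 m high at the rear. Its top slopes 30 degrees, rising along +x (away from the robot), so it faces the robot. Origin on the bench, z up. The cover runs along y in two grooves, open at both ends, under lips along the lower and upper edge; lip tops are 71 mm above the pocket floors, square to the slope.
- pocket_left (a point): Middle of the floor of the pocket on the case's +y side, 49 mm from the case's middle. Each pocket is 90 mm along y, 100 mm up the slope, 59 mm deep square to the slope; strips 10 mm high on its floor, 78 mm apart, keep things centred. Either pocket may hold the sieve; the other holds the mortar.
- pocket_right (a point): Middle of the floor of the pocket on the case's -y side, 49 mm from the case's middle; same size.
- cover: Loose plywood cover, 196 (its y, along the grooves) x 112 (its x, up the slope) x 5 mm, 0.12 to 0.26 kg, about 1.5 mm of play in the grooves. Origin at the middle of its underside; z square to the slope. Starts within 8 mm of centred over both pockets. Must travel about 92 mm to one side to clear the pocket on the other; may overhang the case's end, held by the lips up to 110 mm; stays where left.
- cover_knob (a point): Turned wooden knob in the middle of the cover, 24 mm thick, standing from 5 to 42 mm above the cover's underside; this point is on its axis, 30 mm above the cover's underside. Its axes are the cover's.
- sieve: Loose aluminium sieve section: ring 74 mm in diameter, 24 mm high, dark mesh floor 20 mm above its underside, black grip bar across the top along its y. 0.11 to 0.23 kg. Origin at the centre of its underside, z its axis. Starts in a pocket, square to the slope, bar along the case's y. Two entry slots inside the skirt at +y and -y, under the bar's ends, pass the pan's lugs with 8 degrees of play each way.
- sieve_bar (a point): Middle of the sieve's grip bar, 45 mm above the sieve's underside. The bar is 72 mm long (along y), 14 mm thick (along x) and 22 mm high, from 34 to 56 mm above the underside; between its end posts there is a gap under it down to the mesh. Its axes are the sieve's.
- pan: Steel pan fixed to the bench on a dark round foot 100 mm in diameter. Origin under the foot's centre, z up. Body 74 mm in diameter up to z 40 mm, neck 53 mm tapering to 47 mm at the rim, z 60 mm. Two brass lugs 14 mm wide stick out of the neck to a radius of 32 mm at its +y and -y, z 49.5 to 54.5 mm. The skirt goes over the neck with 2.5 mm of play; not in line with the lugs, it stays 10 mm too high.
- pan_seat (a point): On the pan's axis, 44 mm above the bench: where the sieve's origin is when it sits fully down. Axes as the pan's. Once down, the sieve turns clockwise (seen from above) by about 75 degrees (67 to 83, as it went on) to a fixed stop; anticlockwise it is blocked. Turning is easy and it stays where it is left.
- mortar: Small brown octagonal agate mortar, 60 x 60 x 30 mm, lying in the other pocket under the cover; stays there (it may slip a few mm). Origin at the centre of its underside.
- enamel_jar_white: White-lidded jar, 42 x 42 x 58 mm, bystander. Origin at the centre of its underside.
- sample_jar: White-lidded jar with bluish contents, 46 x 46 x 58 mm, bystander. Origin at the centre of its underside.
- swab_cup: Clear beaker of cotton swabs, 42 x 42 x 69 mm, bystander. Origin at the centre of its underside.
- puffer: Orange-red rubber air puffer, 42 x 88 x 42 mm, lying on the bench, bystander. Origin at the centre of its underside.
- hammer: Small hammer, 38 x 174 x 10 mm, lying on the bench, bystander. Origin at the centre of its underside.
- ring_clamp: Wooden ring clamp, 29 x 140 x 28 mm, lying on the bench, bystander. Origin at the centre of its underside.
Things that resemble listed ones, but are neither listed nor needed, are in the scene too. What is shaped like the pan but pink is not meant.

How it is judged:
By the outcome, as a careful person would: the job done as asked, in the order asked, and still so for the second after the job is handed in, with the robot touching nothing.
It also fails if it takes over 66 s, if anything falls off the work surface, if the arm or the gripper's body presses on something with over 40 N, if the wrist force passes 120 N, or if a joint passes its speed limit or range.

ROBOT

A 7-joint arm with a two-finger parallel gripper is mounted at the origin on a cart in front of the work surface, level with it; the furniture and walls round the work are solid. World frame = base frame: x ahead of the robot, y to its left, z up, the work surface at z = 0. Lengths are in mm, angles in degrees, forces in N, time in s.
With the tool pointing down it reaches from about 400 to 750 mm from the base axis. Payload 19.5 kg.
Tool frame: the origin (TCP) lies between the finger pads; the fingertips stand 8 mm ahead of it and the grasp point (between the pads) lies 11 mm behind it; z points along the fingers, y is the direction in which the jaws open and shut (so a half turn about z gives the same grasp; the last joint's range is limited). The gripper opens to 85 mm and grips with 20 to 120 N. Pads are 22 mm wide; open, the fingers measure 114 mm over their backs; the gripper's body (76 mm by 85 mm) begins 54 mm behind the grasp point. The pads swing forward as they close: fully open they stand 13 mm farther back than shut.
Start: joints at [61.667, 40.479, -1.581, 85.061, 1.261, 54.483, -4.326], TCP at [251.543, -517.032, 239.268] pointing down, gripper open.
Joint ranges: [-155.06, 155.06], [-18.47, 123.98], [-90, 86.84], [0, 140.48], [-83.41, 263.41], [0, 116], [-161.91, 161.91]. Speed limits (degrees/s): [108.29, 108.29, 147.25, 147.25, 172.46, 172.46, 172.46].

INTERFACE

Orientations are given as [roll, pitch, yaw] about the fixed x, y, z axes, in that order (R = Rz(yaw) Ry(pitch) Rx(roll)).
In Python, from station import state, camera, camera_params, robot gives the robot as it stands. The module is installed in compiled form; this text tells all that it offers.
- The arm moves only by the tool step_arm, never from a script. Its argument "moves" is a list of rows, each a list of 3 entries, a list of its own where there are three numbers: the shift along the world's x, y, z in units of 30 mm (1.0 is 30 mm), then the turn, a rotation vector about the world's x, y, z in units of 10 degrees (1.0 is 10 degrees), then the opening, from 0 (shut) to 1 (fully open). A call has 1 to 20 rows; each row shifts and turns the commanded pose from where the row before left it; what a row does not reach is not made up. A row lasts 1/8 s, in which the tool goes at most 62.5 mm and 10.7 degrees, less where a joint would pass 70% of its speed; a pose out of reach is approached as far as the arm can. A call is refused whole if a number of a shift passes 1 or a number of a turn 1, either way. A call with a gripper value outside its range is refused whole. The fingers move at their own pace and stop on an object; "force" is the grip in N (left out, the last holds). Time passes only in rows, so rows that do not move let the fingers close. It gives the time, the measured TCP pose, the force and the opening at its end, in the units of the state.
- state(): the state, without advancing time (a new reading comes with each control period).
- camera(name): name is "scene" or "top"; returns the picture (384x512x3 uint8, red, green, blue); there is no depth.
- camera_params(name): a dict with "camera_matrix" (3x3 intrinsics, pixels), "eye" and "orientation" of the camera in the world. Camera axes: x right, y up, looking along -z (the intrinsics and any distortion apply to the point x, -y, -z); pixel columns grow to the right and rows downward; lengths in mm; the calibration is good to about 2 mm. A picture is of the moment at which its call begins. camera_params takes no time and is no camera call.
- robot.sign_off(): hands the job in, once; it reports no verdict.
The state is a dict: "time_s": time; "joint_positions": joint angles; "qvel": joint speeds; "joint_torque": joint torques, N m; "eef_pos": TCP position; "orientation": TCP orientation; "contact_force": force on the tool from outside, world axes, zero at the start; "torque": the same for the moment, N m; "grip_width": opening from 0.0 (shut) to 1.0 (fully open).
Only numpy, scipy, OpenCV 4.12 (cv2) and the standard library are available. Lean on these libraries where they do the work, as an engineer would, in place of code of your own. Each camera call takes 0.05 s, during which the arm holds its last target.

## Working session

There is one attempt and no reset: what is moved stays moved. The work goes in short steps, Python scripts to look and compute and a tool call to move; the robot and the scene stay as the last step left them, time stands still between calls to the robot, and variables do not carry over. Pictures are saved under pics/ and viewed, and the job is handed in when it is done.

Besides the shell and the picture viewer there is one more tool, called after ">>>" as name([rows], argument=value, ...), one row to a line, values as JSON. step_arm: Moves the arm, as the interface text tells. Its arguments: {"type":"object","properties":{"moves":{"type":"array"},"force":{"type":"number"}},"required":["moves"]}

```bash
mkdir -p pics; ls; python3 - <<'E'
from station import state,camera,camera_params
import cv2
for n in("scene","top"):
    im=camera(n); cv2.imwrite(f"pics/{n}0.png",im[:,:,::-1]); 
    p=camera_params(n); print(n,p)
print(state())
E
```

```text
pics
scene {'camera_matrix': array([[467.09476743,   0.        , 251.22205689],
       [  0.        , 467.09476743, 184.4998961 ],
       [  0.        ,   0.        ,   1.        ]]), 'eye': array([-480.51235428,  891.65159888, 1283.96010504]), 'orientation': array([ 5.00888422e+01, -4.96388355e-02, -1.38233073e+02])}
top {'camera_matrix': array([[414.3717245 ,   0.        , 257.19338598],
       [  0.        , 414.3717245 , 188.78470504],
       [  0.        ,   0.        ,   1.        ]]), 'eye': array([-117.64453149, -344.98877079, 1667.84195762]), 'orientation': array([ 21.24926476,  -0.49047002, -71.64497403])}
{'time_s': 0.1, 'joint_positions': array([61.66795409, 40.5102396 , -1.58328075, 85.07977743,  1.26169021,
       54.48072699, -4.32414544]), 'qvel': array([ 0.02817134, -0.1061187 , -0.03977711, -0.03919436,  0.00183987,
       -0.05760169, -0.01369381]), 'joint_torque': array([ 2.83559806e-03, -8.84279680e+01,  1.23712309e+00, -2.36455786e+01,
        1.71224592e-02,  4.96288776e-03,  4.14501449e-05]), 'eef_pos': array([ 251.46152774, -516.87011708,  238.88324561]), 'orientation': array([-1.79946649e+02,  1.83374731e-03,  2.59458313e+01]), 'contact_force': array([-0.07555353, -0.09984298, -0.19808162]), 'torque': array([0.00172229, 0.01800346, 0.02798946]), 'grip_width': 1.002689118558991}
```

View pics/scene0.png

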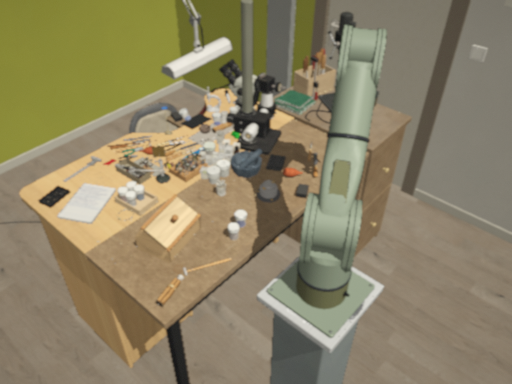

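View pics/top0.png

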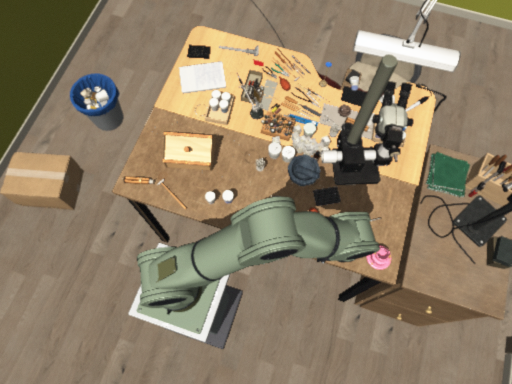

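```bash
cat > h.py <<'E'
import numpy as np, cv2
from scipy.spatial.transform import Rotation as R
from station import state,camera,camera_params
P={n:camera_params(n) for n in("scene","top")}
def ray(n,u,v):
    p=P[n];K=p["camera_matrix"];d=np.array([(u-K[0,2])/K[0,0],-(v-K[1,2])/K[1,1],-1.])
    return p["eye"],R.from_euler("xyz",p["orientation"],degrees=True).apply(d)
def onz(n,u,v,z):
    e,d=ray(n,u,v);return e+d*(z-e[2])/d[2]
def proj(n,X):
    p=P[n];K=p["camera_matrix"];c=R.from_euler("xyz",p["orientation"],degrees=True).inv().apply(np.asarray(X,float)-p["eye"])
    return np.stack([K[0,0]*c[...,0]/-c[...,2]+K[0,2],K[1,1]*c[...,1]/c[...,2]+K[1,2]],-1)
def tri(a,b):
    (e1,d1),(e2,d2)=ray("scene",*a),ray("top",*b)
    d1=d1/np.linalg.norm(d1);d2=d2/np.linalg.norm(d2)
    s=np.linalg.lstsq(np.stack([d1,-d2],1),e2-e1,rcond=None)[0]
    p,q=e1+s[0]*d1,e2+s[1]*d2
    return (p+q)/2,np.linalg.norm(p-q)
def crop(im,u,v,w,h,f,name):
    c=im[v:v+h,u:u+w,::-1];cv2.imwrite(name,cv2.resize(c,None,fx=f,fy=f,interpolation=cv2.INTER_CUBIC))
E
python3 - <<'E'
from h import *
s=cv2.imread("pics/scene0.png")[:,:,::-1];t=cv2.imread("pics/top0.png")[:,:,::-1]
crop(s,120,100,200,150,4,"pics/s0c.png");crop(t,110,100,200,150,4,"pics/t0c.png")
print(onz("scene",268,190,30),proj("top",onz("scene",268,190,30)),onz("top",261,163,40))
E
```

```text
[ 442.09737804 -246.99697372   30.        ] [273.76882553 205.52601982] [ 606.2372926  -136.82544122   40.        ]
```

View pics/s0c.png

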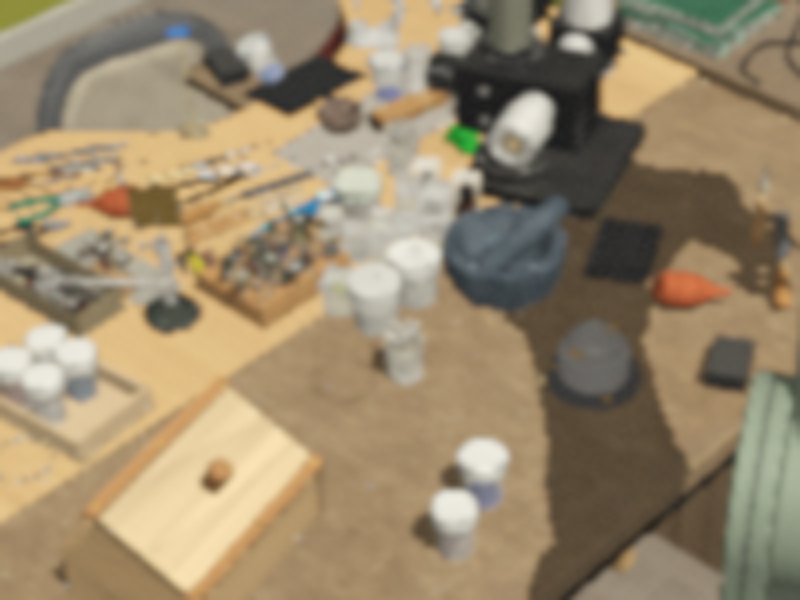

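View pics/t0c.png

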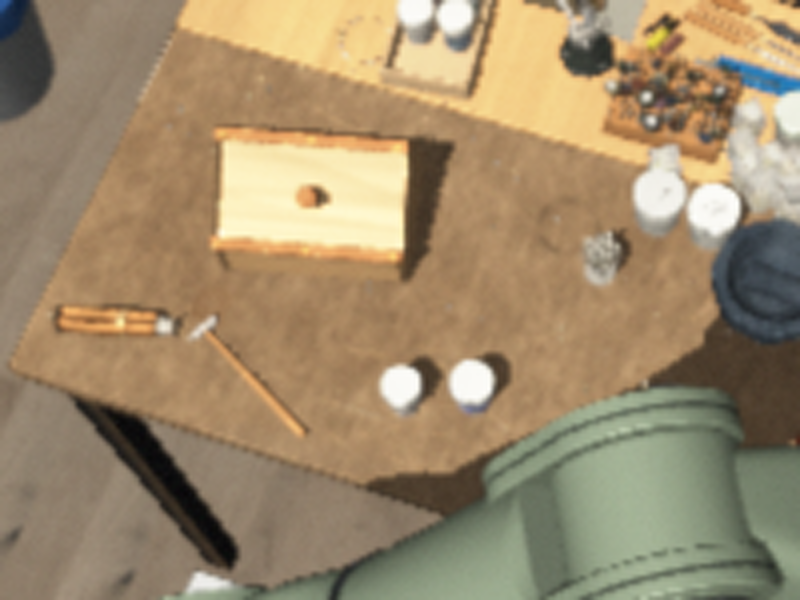

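```bash
python3 - <<'E'
from h import *
s=cv2.imread("pics/scene0.png")[:,:,::-1];t=cv2.imread("pics/top0.png")[:,:,::-1]
crop(s,130,190,80,70,8,"pics/s0d.png");crop(t,150,120,80,70,8,"pics/t0d.png");crop(s,240,165,60,50,12,"pics/s0p.png")
E
```

```text
(no output)
```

View pics/s0d.png

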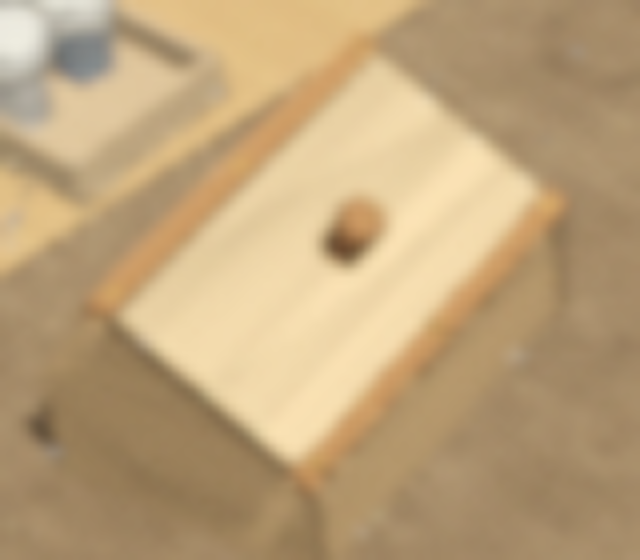

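View pics/t0d.png

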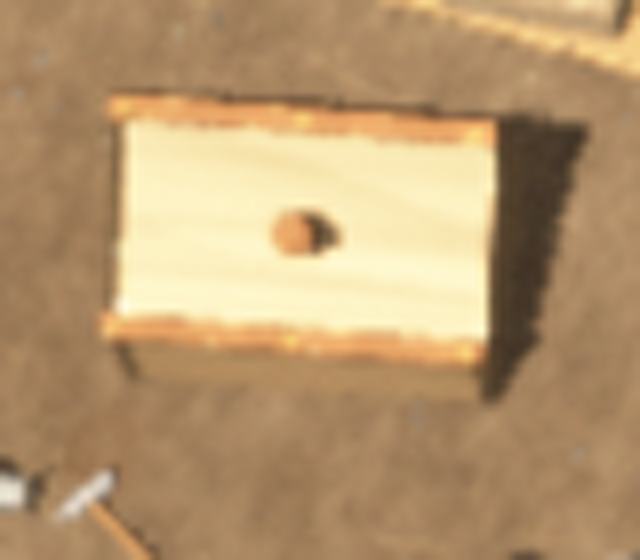

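View pics/s0p.png

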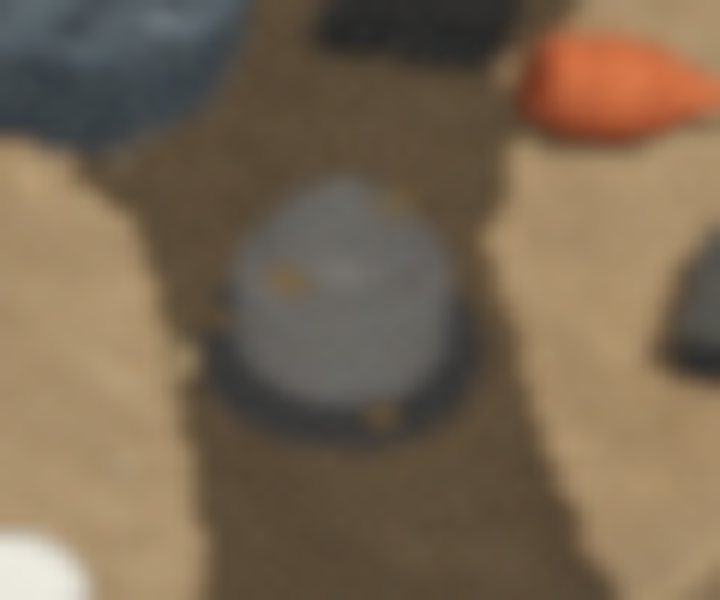

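```bash
python3 - <<'E'
from h import *
S=lambda x,y:((x+.5)/8+130-.5,(y+.5)/8+190-.5)
T=lambda x,y:((x+.5)/8+150-.5,(y+.5)/8+120-.5)
pts={"UL":((90,303),(110,95)),"UR":((372,36),(497,118)),"LL":((306,490),(103,338)),"LR":((568,203),(486,360)),"knobtop":((362,218),(296,232)),
 }
for k,(a,b) in pts.items(): print(k,*tri(S(*a),T(*b)))
f=lambda x,y:((x+.5)/12+240-.5,(y+.5)/12+165-.5)
a=onz("scene",*f(290,280),54);b=onz("scene",*f(402,200),54)
print(a,b,(a+b)/2,np.linalg.norm(a-b),np.degrees(np.arctan2(*(a-b)[1::-1])))
E
```

```text
UL [575.28723234 287.6248275  124.18507354] 2.5614230190410647
UR [623.56148673  87.91899969 123.63234431] 10.73100805536247
LL [470.30266907 261.78247108  58.23974201] 1.8786703676255136
LR [519.39326949  61.75120093  59.95274133] 4.571272837443757
knobtop [535.31037708 167.78065559 115.29788799] 2.8228597604691794
[ 446.03298552 -223.71454951   54.        ] [ 444.99531601 -281.8663824    54.        ] [ 445.51415077 -252.79046595   54.        ] 58.161090320275356 88.97771452306338
```

```bash
cat >> h.py <<'E'
def plan(pos,rpy,n=None,cur=None):
    s=state();Rc=R.from_euler("xyz",s["orientation"],degrees=True)
    Rt=R.from_euler("xyz",rpy,degrees=True) if not isinstance(rpy,R) else rpy
    d=(np.asarray(pos)-s["eef_pos"])/30;w=np.degrees((Rt*Rc.inv()).as_rotvec())/10
    N=n or int(np.ceil(max(np.abs(d).max()/1,np.linalg.norm(w))))
    print("t",round(s["time_s"],2),"rows",N,"total",d.round(2),w.round(2),"per row",(d/N).round(3),(w/N).round(3),"F",s["contact_force"].round(1))
YAW=13.7
cs=R.from_euler("zy",[0,0],degrees=True)
Rz=R.from_euler("z",YAW,degrees=True); CX=Rz.apply([np.cos(np.pi/6),0,.5]);CY=Rz.apply([0,1,0]);CN=Rz.apply([-.5,0,np.cos(np.pi/6)])
E
python3 - <<'E'
from h import *
plan([504,162,200],[180,-30,13.7])
print(onz("top",345,165,0),onz("top",355,150,0),CN,CX,CY)
E
```

```text
t 0.1 rows 23 total [ 8.42 22.63 -1.3 ] [ 1.01 -2.83 -1.2 ] per row [ 0.366  0.984 -0.056] [ 0.044 -0.123 -0.052] F [-0.1 -0.1 -0.2]
[ 733.267851   -487.20721509    0.        ] [ 819.60552306 -511.98122268    0.        ] [-0.48577456 -0.11841907  0.8660254 ] [0.84138622 0.20510785 0.5       ] [-0.23683815  0.97154912  0.        ]
```

Candidates. Pan: grey dark-footed one at scene (268,190), chosen because its lugs are visible in the crop. The others are the pink pan at top (378,258), which is excluded, and the blue-grey mortar bowl at scene (246,162). Case and knob: the sloping box at scene (174,218) / top (187,149), versus the open tray of jars at scene (130,195). I choose the sloping box; its lips and knob showed in the crop.

>>> step_arm([
  [[0.366,0.98,0],[0,0,0],0.6],
  [[0.366,0.98,0],[0,0,0],0.6],
  [[0.366,0.98,0],[0.05,-0.14,-0.06],0.6],
  [[0.366,0.98,0],[0.05,-0.14,-0.06],0.6],
  [[0.366,0.98,0],[0.05,-0.14,-0.06],0.6],
  [[0.366,0.98,0],[0.05,-0.14,-0.06],0.6],
  [[0.366,0.98,0],[0.05,-0.14,-0.06],0.6],
  [[0.366,0.98,0],[0.05,-0.14,-0.06],0.6],
  [[0.366,0.98,0],[0.05,-0.14,-0.06],0.6],
  [[0.366,0.98,0],[0.05,-0.14,-0.06],0.6],
  [[0.366,0.98,0],[0.05,-0.14,-0.06],0.6],
  [[0.366,0.98,0],[0.05,-0.14,-0.06],0.6],
  [[0.366,0.98,0],[0.05,-0.14,-0.06],0.6],
  [[0.366,0.98,0],[0.05,-0.14,-0.06],0.6],
  [[0.366,0.98,0],[0.05,-0.14,-0.06],0.6],
  [[0.366,0.98,0],[0.05,-0.14,-0.06],0.6],
  [[0.366,0.98,0],[0.05,-0.14,-0.06],0.6],
  [[0.366,0.98,0],[0.05,-0.14,-0.06],0.6],
  [[0.366,0.98,-0.3],[0.05,-0.14,-0.06],0.6],
  [[0.366,0.98,-0.5],[0.05,-0.14,-0.06],0.6],
], force=40)

```text
time_s: 2.6
eef_pos: [483.2, 71.3, 238.8]
orientation: [180.0, -24.9, 15.0]
contact_force: [-0.4, -0.3, 0.3]
grip_width: 0.597
```

```bash
python3 - <<'E'
from h import *
print(state()["joint_positions"].round(1),state()["eef_pos"],state()["orientation"])
plan(np.array([543.2,171.7,100])+70*CN,[180,-30,13.7])
plan(np.array([543.2,171.7,100]),[180,-30,13.7])
for n in("scene","top"): cv2.imwrite(f"pics/{n}1.png",camera(n)[:,:,::-1])
s=cv2.imread("pics/scene1.png")[:,:,::-1];t=cv2.imread("pics/top1.png")[:,:,::-1]
crop(t,210,160,100,75,8,"pics/t1p.png");crop(t,130,90,120,90,6,"pics/t1c.png")
E
```

```text
[-9.300e+00  2.740e+01 -2.900e+00  1.277e+02 -4.090e+01  1.000e-01
 -4.570e+01] [483.20025316  71.34575703 238.77562535] [179.96321145 -24.89277403  14.99631209]
t 2.6 rows 4 total [ 0.87  3.07 -2.61] [ 0.13 -0.49 -0.13] per row [ 0.217  0.767 -0.651] [ 0.032 -0.123 -0.032] F [-0.4 -0.3  0.3]
t 2.6 rows 5 total [ 2.    3.35 -4.63] [ 0.13 -0.49 -0.13] per row [ 0.4    0.669 -0.925] [ 0.026 -0.099 -0.026] F [-0.4 -0.3  0.3]
```

View pics/t1p.png

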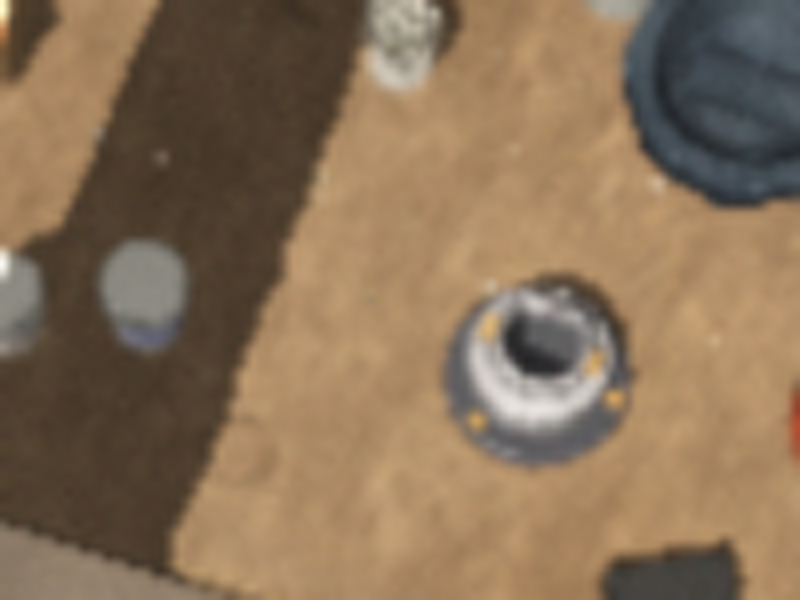

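View pics/t1c.png

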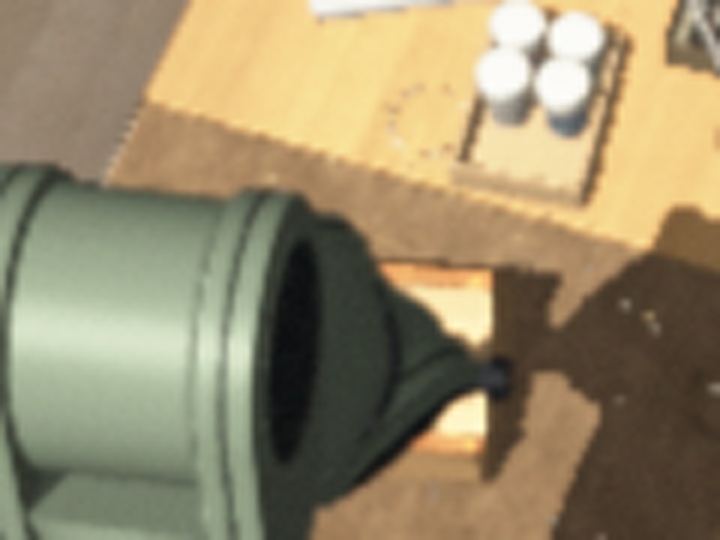

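```bash
cat > kin.py <<'E'
from h import *
import itertools
D=[([61.66795409,40.5102396,-1.58328075,85.07977743,1.26169021,54.48072699,-4.32414544],[251.46152774,-516.87011708,238.88324561],[-179.946649,.00183374731,25.9458313])]
s=state();D.append((s["joint_positions"],s["eef_pos"],s["orientation"]));print(repr(D[-1]))
best=[]
for sg in itertools.product([1,-1],repeat=7):
    T=[];
    for q,p,o in D:
        q=np.array(q)*sg
        r=R.from_euler("ZYZYZYZ",q[:3],degrees=True) if 0 else R.identity()
        for i,a in enumerate(q): r=r*R.from_euler("zyzyzyz"[i],a,degrees=True)
        T.append(r.inv()*R.from_euler("xyz",o,degrees=True))
    e=np.degrees((T[0].inv()*T[1]).magnitude())
    best.append((e,sg,T[0].as_euler("xyz",degrees=True).round(1)))
best.sort(key=lambda x:x[0])
for b in best[:4]:print(b)
sg=best[0][1]
A=[];B=[]
for q,p,o in D:
    q=np.array(q)*sg;rs=[R.identity()]
    for i,a in enumerate(q): rs.append(rs[-1]*R.from_euler("zyzyzyz"[i],a,degrees=True))
    A.append(np.stack([[0,0,1],rs[2].apply([0,0,1]),rs[4].apply([0,0,1]),rs[6].apply([0,0,1])],1));B.append(p)
A=np.concatenate(A);B=np.concatenate(B);x,r,_,_=np.linalg.lstsq(A,B,rcond=None);print(x,(A@x-B).round(2))
E
python3 kin.py
```

```text
(array([-9.48653280e+00,  2.75041343e+01, -3.00980070e+00,  1.27647174e+02,
       -4.09300260e+01,  6.53745626e-02, -4.56824212e+01]), array([483.41635316,  73.6294811 , 238.26589757]), array([-179.99524994,  -24.87056999,   15.24672355]))
(np.float64(2.653363360843657e-07), (-1, 1, -1, 1, -1, 1, -1), array([ 0., -0., 90.]))
(np.float64(5.153683133453809), (-1, 1, 1, 1, -1, 1, -1), array([ 0. ,  2.1, 87.6]))
(np.float64(27.053220656843177), (1, 1, -1, 1, 1, 1, 1), array([  -1.6,    1.3, -139.5]))
(np.float64(27.167439819561423), (1, 1, 1, 1, 1, 1, 1), array([ 1.000e-01,  0.000e+00, -1.419e+02]))
[240.96090955 557.82645156 263.4002647  278.69883869] [28.38 13.12 -5.74 -9.13 28.68  5.74]
```

```bash
cat >> h.py <<'E'
def log():
    import json;s=state();open("log.jsonl","a").write(json.dumps([list(s["joint_positions"]),list(s["eef_pos"]),list(s["orientation"])])+"\n");print(s["joint_positions"].round(1),s["eef_pos"].round(1),s["orientation"].round(1))
E
python3 - <<'E'
from h import *
log(); plan([530,168,165],[180,-10,13.7])
E
```

```text
[-9.500e+00  2.750e+01 -3.000e+00  1.276e+02 -4.090e+01  1.000e-01
 -4.570e+01] [483.4  73.6 238.3] [-180.   -24.9   15.2]
t 2.7 rows 4 total [ 1.55  3.15 -2.44] [-0.37  1.44 -0.15] per row [ 0.388  0.786 -0.611] [-0.093  0.36  -0.038] F [-0.9 -0.1 -0.9]
```

>>> step_arm([
  [[0.2,0.45,0],[-0.09,0.36,-0.04],0.6],
  [[0.2,0.45,0],[-0.09,0.36,-0.04],0.6],
])

```text
time_s: 2.95
eef_pos: [493.6, 94.4, 238.0]
orientation: [-179.9, -17.8, 14.1]
contact_force: [0.5, 0.7, -0.7]
grip_width: 0.601
```

```bash
python3 -c "
from h import *
log()"
```

```text
[-27.2  30.6  20.8 118.6 -39.3  18.4 -50.5] [493.6  94.4 238. ] [-179.9  -17.8   14.1]
```

>>> step_arm([
  [[0.2,0.45,-0.4],[-0.09,0.36,-0.04],0.6],
  [[0.2,0.45,-0.4],[-0.09,0.36,-0.04],0.6],
  [[0.2,0.45,-0.4],[0,0,0],0.6],
  [[0.2,0.45,-0.4],[0,0,0],0.6],
  [[0.2,0.3,-0.4],[0,0,0],0.6],
])

```text
time_s: 3.58
eef_pos: [523.9, 158.6, 177.1]
orientation: [-179.9, -10.5, 13.4]
contact_force: [-0.5, -1.4, -0.2]
grip_width: 0.598
```

```bash
python3 -c "
from h import *
log();plan([530,168,165],[180,-10,13.7]);plan([539.8,170.9,98.7],[180,-10,13.7])"
```

```text
[-35.1  42.3  26.2 107.4 -38.4  27.6 -59.9] [523.9 158.6 177.1] [-179.9  -10.5   13.4]
t 3.58 rows 1 total [ 0.2   0.31 -0.4 ] [-0.02  0.05  0.03] per row [ 0.203  0.315 -0.404] [-0.019  0.05   0.027] F [-0.5 -1.4 -0.2]
t 3.58 rows 3 total [ 0.53  0.41 -2.61] [-0.02  0.05  0.03] per row [ 0.177  0.137 -0.871] [-0.006  0.017  0.009] F [-0.5 -1.4 -0.2]
```

```bash
cat > fit.py <<'E'
from h import *
import json
D=[([61.66795409,40.5102396,-1.58328075,85.07977743,1.26169021,54.48072699,-4.32414544],[251.46152774,-516.87011708,238.88324561],0)]+[json.loads(l) for l in open("log.jsonl")]
sg=np.array([-1,1,-1,1,-1,1,-1])
def frames(q):
    q=np.asarray(q)*sg;rs=[R.identity()]
    for i,a in enumerate(q): rs.append(rs[-1]*R.from_euler("zyzyzyz"[i],a,degrees=True))
    return rs
def rows(q):
    rs=frames(q);z=[0,0,1];x=[1,0,0]
    return np.stack([z,rs[1].apply(x),rs[3].apply(z),rs[3].apply(x),rs[4].apply(z),rs[4].apply(x),rs[6].apply(z),rs[6].apply(x)],1)
A=np.concatenate([rows(d[0]) for d in D]);B=np.concatenate([d[1] for d in D])
X=np.linalg.lstsq(A,B,rcond=None)[0]
if __name__=="__main__":print(X.round(1),(A@X-B).round(2),np.linalg.svd(A)[1].round(3))
E
python3 fit.py
```

```text
[246.1  -7.6 458.5  12.8 249.7 -40.5 234.3 -47.6] [28.56 15.93  0.81  0.14 -0.63  0.87  0.72 -1.06 -1.01 -1.43  2.51 -0.67] [3.947 3.817 1.153 0.497 0.437 0.267 0.108 0.028]
```

>>> step_arm([
  [[0.18,0.14,-0.85],[0,0,0],0.6],
  [[0.18,0.14,-0.85],[0,0,0],0.6],
  [[0.18,0.12,-0.85],[0,0,0],0.6],
  [[0,0,0],[0,0,0],0.6],
])

```text
time_s: 4.08
eef_pos: [540.0, 169.8, 100.0]
orientation: [-180.0, -10.5, 13.4]
contact_force: [0.1, 0.1, 0.4]
grip_width: 0.596
```

```bash
python3 - <<'E'
from h import *
log();plan([539.8,170.9,98.7],[180,-10,13.7])
for n in("scene","top"): cv2.imwrite(f"pics/{n}2.png",camera(n)[:,:,::-1])
s=cv2.imread("pics/scene2.png")[:,:,::-1];t=cv2.imread("pics/top2.png")[:,:,::-1]
crop(s,130,170,90,80,8,"pics/s2d.png");crop(t,140,110,100,75,8,"pics/t2d.png")
E
```

```text
[-31.1  50.   18.1 107.2 -43.5  18.4 -56.3] [540.  169.8 100. ] [-180.   -10.5   13.4]
t 4.08 rows 1 total [-0.01  0.04 -0.04] [-0.02  0.04  0.03] per row [-0.008  0.038 -0.042] [-0.015  0.044  0.032] F [0.1 0.1 0.4]
```

View pics/s2d.png

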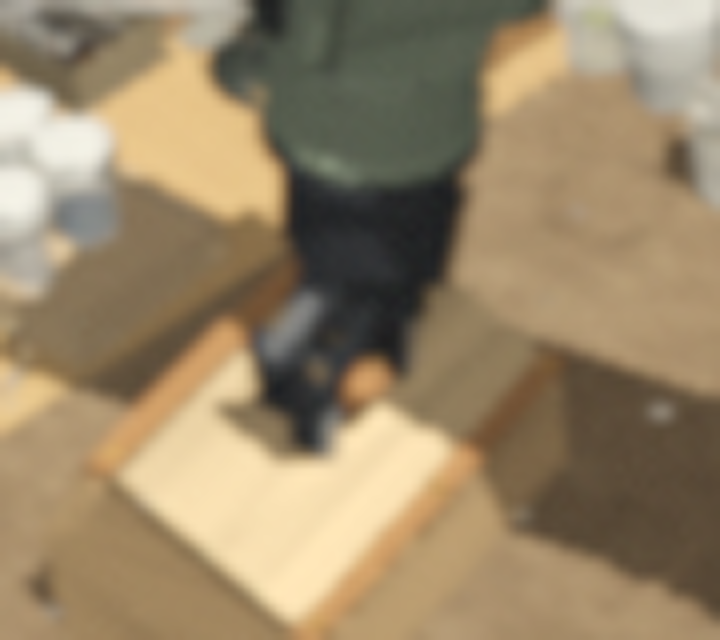

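View pics/t2d.png

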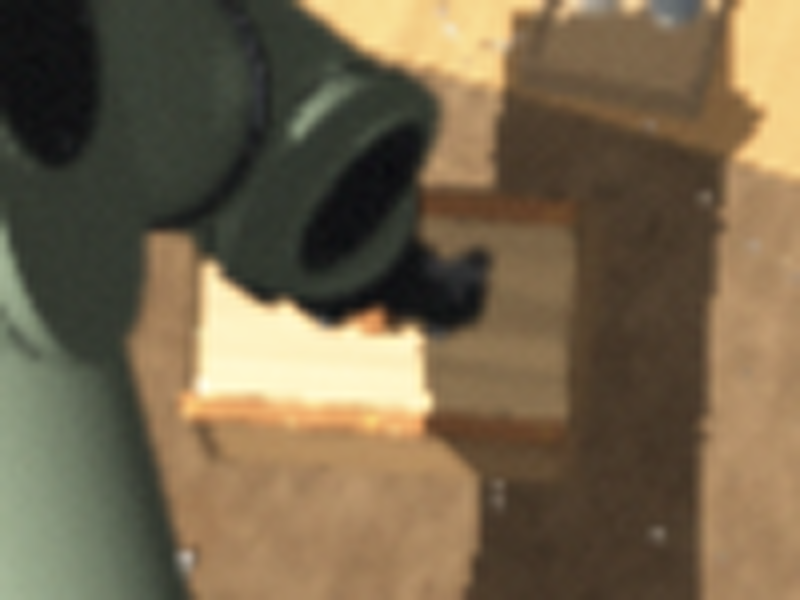

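```bash
python3 - <<'E'
from h import *
s=state();Rt=R.from_euler("xyz",s["orientation"],degrees=True);p=s["eef_pos"]
for k in(-25,0,25):
  for z in (8,-11): 
    X=p+Rt.apply([0,k,z]);print(k,z,((proj("scene",X)-[130,170]+.5)*8-.5).round(),((proj("top",X)-[140,110]+.5)*8-.5).round())
X=np.array([539.8,170.9,106])
for d in(-25,12):print(d,((proj("scene",X+d*CN)-[130,170]+.5)*8-.5).round(),((proj("top",X+d*CN)-[140,110]+.5)*8-.5).round())
E
```

```text
-25 8 [319. 442.] [336. 319.]
-25 -11 [321. 415.] [329. 308.]
0 8 [352. 408.] [383. 323.]
0 -11 [354. 381.] [377. 312.]
25 8 [384. 374.] [430. 326.]
25 -11 [386. 347.] [424. 316.]
-25 [332. 415.] [386. 311.]
12 [358. 378.] [372. 315.]
```

>>> step_arm([
  [[0,0,0],[0,0,0],0.0],
  [[0,0,0],[0,0,0],0.0],
  [[0,0,0],[0,0,0],0.0],
  [[0,0,0],[0,0,0],0.0],
])

```text
time_s: 4.68
eef_pos: [539.6, 170.6, 101.8]
orientation: [-179.9, -10.5, 13.5]
contact_force: [-5.2, 0.7, 8.5]
grip_width: 0.258
```

>>> step_arm([
  [[0.08,-0.324,0.02],[0,0,0],0.0],
  [[0.08,-0.324,0.02],[0,0,0],0.0],
  [[0.08,-0.324,0],[0,0,0],0.0],
  [[0.08,-0.324,0],[0,0,0],0.0],
  [[0.08,-0.324,0],[0,0,0],0.0],
  [[0,0,0],[0,0,0],0.0],
])

```text
time_s: 5.42
eef_pos: [552.2, 120.5, 102.6]
orientation: [-180.0, -10.5, 13.4]
contact_force: [-0.2, 0.1, -3.2]
grip_width: 0.258
```

```bash
python3 - <<'E'
from h import *
log();print(state()["contact_force"])
for n in("scene","top"): cv2.imwrite(f"pics/{n}3.png",camera(n)[:,:,::-1])
s=cv2.imread("pics/scene3.png")[:,:,::-1];t=cv2.imread("pics/top3.png")[:,:,::-1]
crop(s,130,170,90,80,8,"pics/s3d.png")
E
```

```text
[-24.5  49.4  16.3 107.3 -42.1  18.2 -51.9] [552.2 120.5 102.6] [-180.   -10.5   13.4]
[-0.18616486  0.13882144 -3.16815186]
```

View pics/s3d.png

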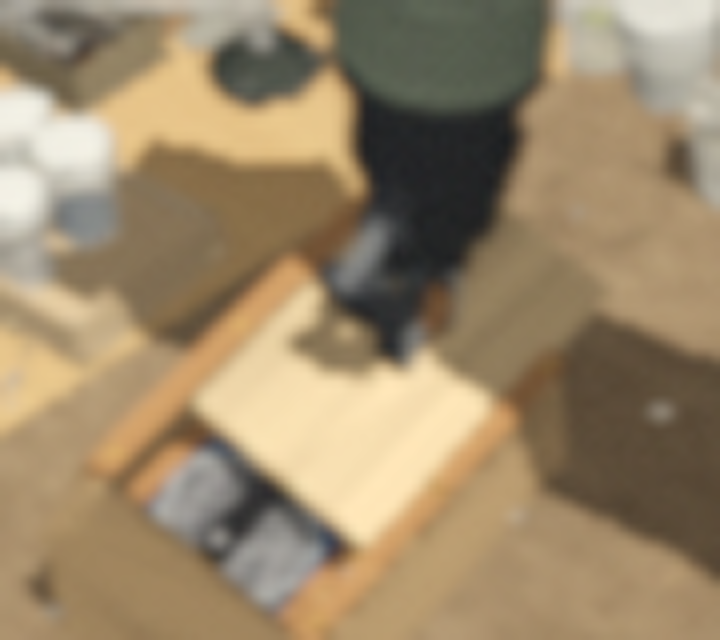

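>>> step_arm([
  [[0.08,-0.324,0],[0,0,0],0.0],
  [[0.08,-0.324,0],[0,0,0],0.0],
  [[0.08,-0.324,0],[0,0,0],0.0],
  [[0.08,-0.324,0],[0,0,0],0.0],
  [[0,0,0],[0,0,0],0.0],
  [[0,0,0],[0,0,0],0.6],
  [[0,0,0],[0,0,0],0.6],
  [[-0.1,0,0.7],[0,0,0],0.6],
  [[-0.1,0,0.8],[0,0,0],0.6],
  [[-0.1,0,0.8],[0,0,0],0.6],
])

```text
time_s: 6.78
eef_pos: [552.4, 83.0, 172.4]
orientation: [-179.9, -10.5, 13.5]
contact_force: [-0.4, -0.4, -0.3]
grip_width: 0.601
```

```bash
python3 - <<'E'
from h import *
log();print(state()["contact_force"])
for n in("scene","top"): cv2.imwrite(f"pics/{n}4.png",camera(n)[:,:,::-1])
s=cv2.imread("pics/scene4.png")[:,:,::-1];t=cv2.imread("pics/top4.png")[:,:,::-1]
crop(s,130,170,90,80,8,"pics/s4d.png");crop(t,140,110,100,75,8,"pics/t4d.png")
E
python3 fit.py
```

```text
[-24.   42.9  23.  105.4 -36.9  28.1 -52.8] [552.4  83.  172.4] [-179.9  -10.5   13.5]
[-0.41694542 -0.3895558  -0.3211593 ]
[225.1 -16.7 462.7  21.7 243.5 -48.5 220.8 -47.4] [28.54 16.07  0.88 -0.23 -0.7   0.76  1.31 -2.47 -0.37  0.41  2.17 -1.48
 -1.12  0.33  0.39 -0.28  0.21  0.54 -0.46  1.7  -0.72] [5.228 5.032 1.644 0.506 0.464 0.321 0.248 0.035]
```

View pics/s4d.png

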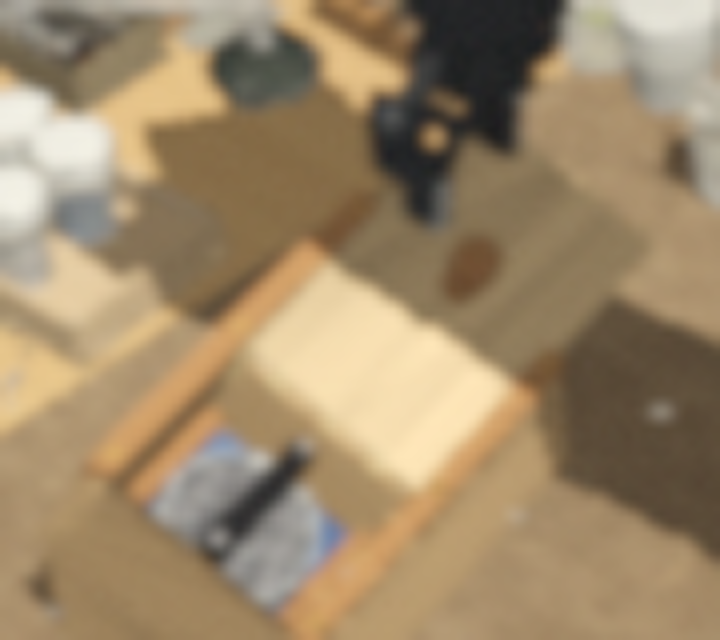

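View pics/t4d.png

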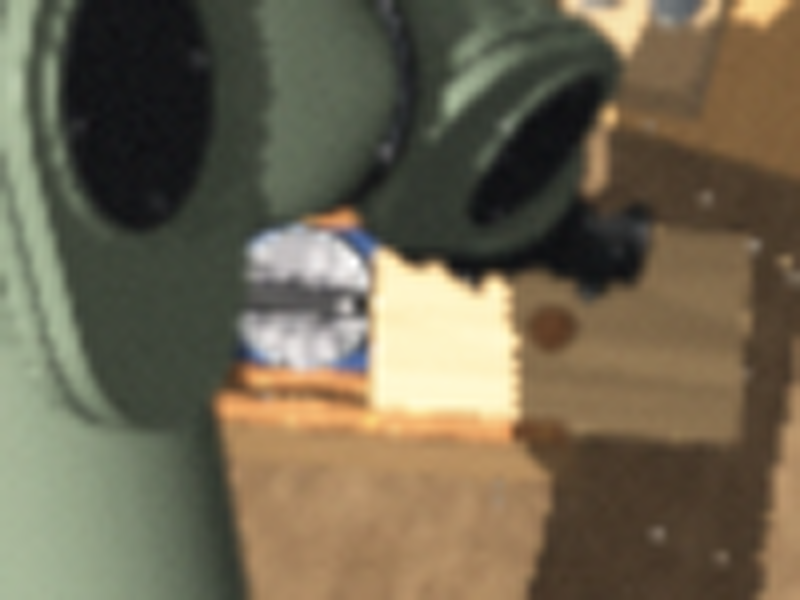

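```bash
python3 - <<'E'
from h import *
S=lambda x,y:((x+.5)/8+130-.5,(y+.5)/8+170-.5)
T=lambda x,y:((x+.5)/8+140-.5,(y+.5)/8+110-.5)
B=np.array([548.1,225.5,69])
iS=lambda X:((proj("scene",X)-[130,170]+.5)*8-.5).round()
iT=lambda X:((proj("top",X)-[140,110]+.5)*8-.5).round()
for y in(-36,0,36):
  for n in(11,-11):print(y,n,iS(B+y*CY+n*CN),iT(B+y*CY+n*CN))
print(tri(S(300,455),T(362,300)), B-36*CY+11*CN)
E
```

```text
-36 11 [309. 443.] [360. 309.]
-36 -11 [294. 464.] [369. 307.]
0 11 [261. 493.] [294. 304.]
0 -11 [247. 514.] [303. 302.]
36 11 [213. 544.] [227. 299.]
36 -11 [198. 566.] [237. 297.]
(array([558.06282506, 192.23367692,  69.94541536]), np.float64(4.121444281746165)) [551.2826531  189.22162188  78.52627944]
```

```bash
cat > fit.py <<'E'
from h import *
import json
D=[([61.66795409,40.5102396,-1.58328075,85.07977743,1.26169021,54.48072699,-4.32414544],[251.46152774,-516.87011708,238.88324561],0)]+[json.loads(l) for l in open("log.jsonl")]
sg=np.array([-1,1,-1,1,-1,1,-1])
def frames(q):
    q=np.asarray(q)*sg;rs=[R.identity()]
    for i,a in enumerate(q): rs.append(rs[-1]*R.from_euler("zyzyzyz"[i],a,degrees=True))
    return rs
E3=np.eye(3)
def rows(q):
    rs=frames(q)
    c=[E3[0],E3[1],E3[2]]
    for k,ax in ((1,(0,1)),(3,(0,1,2)),(4,(0,)),(5,(0,1,2)),(6,(0,)),(7,(2,))): c+= [rs[k].apply(E3[a]) for a in ax]
    return np.stack(c,1)
A=np.concatenate([rows(d[0]) for d in D]);B=np.concatenate([d[1] for d in D])
lam=.02
n=A.shape[1]
w=np.array([1,1,.1]+[1,1]+[1,1,.1]+[1]+[1,1,.1]+[1]+[.1])
X=np.linalg.lstsq(np.vstack([A,lam*np.diag(w)]),np.r_[B,np.zeros(n)],rcond=None)[0]
if __name__=="__main__":print(X.round(1));print((A@X-B).reshape(-1,3).round(1))
E
python3 fit.py
```

```text
[ 4.000e-01  5.000e-01  3.101e+02  1.000e-01 -9.600e+00  1.600e+00
 -2.110e+01  5.196e+02 -1.500e+00  6.000e-01 -1.800e+00  2.881e+02
 -8.000e-01  2.981e+02]
[[ 0.   0.   0. ]
 [ 0.  -0.  -0. ]
 [ 0.  -0.   0. ]
 [ 0.1  0.   0. ]
 [-0.   0.   0. ]
 [-0.   0.  -0. ]
 [-0.  -0.  -0. ]]
```

```bash
cat > ik.py <<'E'
from fit import *
from scipy.optimize import least_squares
LO=np.array([-155.06,-18.47,-90,0,-83.41,0,-161.91]);HI=np.array([155.06,123.98,86.84,140.48,263.41,116,161.91])
T0=R.from_euler("z",90,degrees=True)
def fk(q): return rows(q)@X, frames(q)[7]*T0
def ik(pos,Rt,q0,ref=None,w=0.003):
    ref=q0 if ref is None else ref
    def f(q):
        p,r=fk(q);return np.r_[(p-pos)/10,np.degrees((Rt*r.inv()).as_rotvec())/3,w*(q-ref)]
    s=least_squares(f,np.clip(q0,LO+.5,HI-.5),bounds=(LO,HI));return s.x,np.abs(s.fun[:6]).max()
E
python3 - <<'E'
from ik import *
print(fk(D[-1][0])[0]-D[-1][1])
g=np.array([553.4,226.8,59.5]);rng=np.random.default_rng(0)
for yaw in(103.7,-76.3):
  Rt=R.from_euler("xyz",[180,-30,yaw],degrees=True) if 0 else Rz*R.from_euler("y",-30,degrees=True)*R.from_euler("x",180,degrees=True)*R.from_euler("z",-(yaw-13.7),degrees=True)
  print(yaw,Rt.apply([0,0,1]),Rt.apply([0,1,0]),Rt.as_euler("xyz",degrees=True))
  sol=[]
  for i in range(60):
    q0=LO+rng.random(7)*(HI-LO)
    q,e=ik(g,Rt,q0)
    if e<.05: sol.append(q)
  sol=np.array(sol)
  if len(sol): print(len(sol));print(sol[np.argsort(sol[:,2])][::max(1,len(sol)//12)].round(0))
E
```

```text
[-0.01353293 -0.03279763 -0.02088363]
103.7 [ 0.48577456  0.11841907 -0.8660254 ] [0.84138622 0.20510785 0.5       ] [150.    0.  103.7]
30
[[   8.   86.  -90.  120.  116.   92.  -98.]
 [   7.   81.  -83.  120.  115.   85. -103.]
 [   6.   79.  -80.  120.  115.   81. -104.]
 [   4.   73.  -69.  120.  116.   71. -110.]
 [  -1.   65.  -54.  120.  119.   58. -119.]
 [ -10.   59.  -35.  120.  127.   43. -133.]
 [ -15.   57.  -24.  121.  134.   36. -143.]
 [ -18.   56.  -20.  121.  138.   34. -148.]
 [ -35.   56.   11.  121.  181.   25.  162.]
 [ -35.   56.   11.  121.  181.   25.  162.]
 [ -39.   57.   20.  121.  196.   27.  145.]
 [ -42.   58.   24.  121.  202.   28.  138.]
 [ -44.   59.   28.  121.  208.   30.  131.]
 [ -57.   73.   61.  121.  234.   54.   95.]
 [ -60.   90.   87.  121.  239.   80.   78.]]
-76.3 [ 0.48577456  0.11841907 -0.8660254 ] [-0.84138622 -0.20510785 -0.5       ] [-1.50000000e+02 -1.27222187e-14 -7.63000000e+01]
33
[[  7.  83. -86. 120. 116.  88.  79.]
 [  5.  75. -73. 120. 116.  75.  72.]
 [ -1.  65. -54. 120. 119.  57.  61.]
 [ -4.  63. -48. 120. 121.  52.  57.]
 [-14.  57. -27. 120. 132.  38.  40.]
 [-18.  56. -19. 121. 138.  33.  31.]
 [-18.  56. -19. 121. 139.  33.  31.]
 [-21.  56. -14. 121. 143.  31.  25.]
 [-23.  55. -11. 121. 147.  30.  21.]
 [-23.  55. -10. 121. 148.  29.  20.]
 [-28.  55.  -2. 121. 159.  27.   6.]
 [-29.  55.   0. 121. 163.  26.   2.]
 [-30.  55.   2. 121. 166.  26.  -1.]
 [-42.  59.  25. 121. 204.  29. -45.]
 [-47.  61.  34. 121. 215.  33. -59.]
 [-50.  64.  41. 121. 222.  38. -67.]
 [-58.  76.  65. 121. 235.  58. -88.]]
```

```bash
cat > sim.py <<'E'
from ik import *
def jac(q):
    J=np.zeros((6,7));p0,r0=fk(q);h=1e-3
    for i in range(7):
        d=np.array(q,float);d[i]+=h;p,r=fk(d)
        J[:3,i]=(p-p0)/h;J[3:,i]=np.degrees((r*r0.inv()).as_rotvec())/h
    return J
def track(q,pos,Rt,K=10,lam=.5,wp=.2,post=0,nomin=None):
    q=np.array(q,float)
    W=np.r_[np.ones(3)*wp,np.ones(3)]
    for _ in range(K):
        p,r=fk(q);e=W*np.r_[pos-p,np.degrees((Rt*r.inv()).as_rotvec())]
        J=W[:,None]*jac(q)
        free=np.ones(7,bool)
        for _ in range(3):
            Jf=J*free
            dq=Jf.T@np.linalg.solve(Jf@Jf.T+lam**2*np.eye(6)*.05,e)
            m=np.abs(dq).max();dq*=min(1,4/max(m,1e-9))
            bad=((q+dq<LO)|(q+dq>HI))&free
            if not bad.any():break
            free&=~bad
        q=np.clip(q+dq,LO,HI)
    return q
def run(q,mv,pos=None,Rt=None,verbose=0):
    if pos is None: pos,Rt=fk(q)
    pos=np.array(pos,float)
    for i,(d,w,*_) in enumerate(mv):
        pos=pos+30*np.array(d,float);Rt=R.from_rotvec(np.radians(10*np.array(w,float)))*Rt
        q=track(q,pos,Rt)
        if verbose and i%verbose==0:print(i,q.round(0),np.round(np.linalg.norm(fk(q)[0]-pos),1),np.degrees((Rt*fk(q)[1].inv()).magnitude()).round(1))
    return q,pos,Rt
E
python3 - <<'E'
from sim import *
q=np.array(D[0][0])
a=[.05,-.14,-.06];z=[0,0,0]
m=[([.366,.98,0],z)]*2+[([.366,.98,0],a)]*16+[([.366,.98,-.3],a),([.366,.98,-.5],a)]
q,p,r=run(q,m,verbose=4);print(q.round(1),p);print(np.round(D[1][0],1))
b=[-.09,.36,-.04]
q,p,r=run(q,[([.2,.45,0],b)]*2,p,r);print(q.round(1));print(np.round(D[2][0],1))
q,p,r=run(q,[([.2,.45,-.4],b)]*2+[([.2,.45,-.4],z)]*2+[([.2,.3,-.4],z)],p,r);print(q.round(1));print(np.round(D[3][0],1))
E
```

```text
0 [59. 39. -1. 90.  1. 52. -7.] 0.0 0.0
4 [ 51.  32.  -3. 106.  -3.  41. -15.] 0.0 0.0
8 [ 42.  27.  -7. 119. -11.  28. -23.] 0.0 0.0
12 [ 29.  25. -11. 128. -19.  15. -34.] 0.0 0.0
16 [ 10.  25. -12. 133. -28.   2. -45.] 0.0 0.0
[-11.1  28.8  -0.2 127.8 -68.5   1.7 -18. ] [471.07264726  71.13588628 214.8897707 ]
[-9.500e+00  2.750e+01 -3.000e+00  1.276e+02 -4.090e+01  1.000e-01
 -4.570e+01]
[-29.4  32.9  23.2 123.8 -66.7  14.1 -23.8]
[-27.2  30.6  20.8 118.6 -39.3  18.4 -50.5]
[-40.2  45.8  34.2 112.1 -58.7  26.8 -40.8]
[-35.1  42.3  26.2 107.4 -38.4  27.6 -59.9]
```

```bash
cat > plan1.py <<'E'
from sim import *
import sys
q0=np.array(D[-1][0])
def ori(tilt,yaw,az=YAW): # tool z tilted outwards by tilt along heading az; yaw jaw as before (yaw of tool if rolled)
    z=R.from_euler("z",az,degrees=True)
    return z*R.from_euler("y",-tilt,degrees=True)*R.from_euler("x",180,degrees=True)*R.from_euler("z",-(yaw-az),degrees=True)
def goto(q,way,verbose=0,stepmm=25,stepdeg=8,cur=None):
    # way: list of (pos,tilt,yaw); interpolate params
    pos,tilt,yaw=cur;worst=0
    for P,t,y in way:
        n=int(np.ceil(max(np.linalg.norm(np.subtract(P,pos))/stepmm,abs(t-tilt)/stepdeg,abs(y-yaw)/stepdeg,1)))
        for i in range(1,n+1):
            f=i/n;pp=np.array(pos)*(1-f)+np.array(P)*f;tt=tilt*(1-f)+t*f;yy=yaw*(1-f)+y*f
            q=track(q,pp,ori(tt,yy),K=6)
            e=max(np.linalg.norm(fk(q)[0]-pp)/5,np.degrees((ori(tt,yy)*fk(q)[1].inv()).magnitude()));
        worst=max(worst,e)
        if verbose:print(n,np.round(P),t,round(y,1),q.round(0),"err",e.round(2))
        pos,tilt,yaw=P,t,y
    return q,worst,(pos,tilt,yaw)
E
cat > s1.py <<'E'
from plan1 import *
g=np.array([553.4,226.8,59.5])
cur=((552.4,83,172.4),10.5,13.5)
for fy in(103.7,283.7):
  for Y1 in (13.7,60,103.7,150,200):
    if Y1>fy: continue
    for A in ((480,150,230),(430,130,260),(520,180,230)):
      for tm in (30,40):
        q,w,c=goto(q0,[(A,8,Y1),(A,tm,Y1),(A,tm,fy),(g+90*CN,30,fy),(g,30,fy)],cur=cur)
        p,r=fk(q);e=np.linalg.norm(p-g)
        print(fy,Y1,A,tm,q.round(0),e.round(1),np.round(w,1))
E
python3 s1.py
```

```text
103.7 13.7 (480, 150, 230) 30 [-35.  54.  11. 107. -82.   1.  65.] 24.3 9.5
103.7 13.7 (480, 150, 230) 40 [-35.  54.  12. 107. -83.   2.  66.] 24.4 11.4
103.7 13.7 (430, 130, 260) 30 [-34.  53.  10. 107. -83.   0.  67.] 24.0 9.4
103.7 13.7 (430, 130, 260) 40 [-34.  53.  10. 107. -83.   0.  67.] 24.0 10.4
103.7 13.7 (520, 180, 230) 30 [-34.  53.  10. 107. -83.   0.  66.] 24.1 9.4
103.7 13.7 (520, 180, 230) 40 [-35.  54.  11. 107. -83.   1.  66.] 24.2 9.5
103.7 60 (480, 150, 230) 30 [-34.  53.  10. 107. -80.   0.  63.] 24.0 9.4
103.7 60 (480, 150, 230) 40 [-35.  54.  11. 107. -83.   1.  66.] 24.2 11.5
103.7 60 (430, 130, 260) 30 [-35.  54.  11. 107. -81.   1.  65.] 24.2 9.5
103.7 60 (430, 130, 260) 40 [-34.  53.  10. 107. -83.   0.  67.] 24.0 10.8
103.7 60 (520, 180, 230) 30 [-35.  54.  12. 107. -82.   2.  65.] 24.4 9.6
103.7 60 (520, 180, 230) 40 [-34.  53.  10. 107. -83.   0.  67.] 24.0 9.4
103.7 103.7 (480, 150, 230) 30 [-34.  53.  10. 107. -81.   0.  65.] 24.0 9.4
103.7 103.7 (480, 150, 230) 40 [-35.  54.  11. 107. -80.   1.  63.] 24.3 11.7
103.7 103.7 (430, 130, 260) 30 [-34.  54.
[... 1830 characters left out ...]
. 121. 142.  32.  27.] 0.0 3.8
283.7 150 (430, 130, 260) 40 [  4.  73. -70. 120. 116.  72.  71.] 0.0 11.0
283.7 150 (520, 180, 230) 30 [-21.  56. -15. 121. 143.  31.  25.] 0.0 2.7
283.7 150 (520, 180, 230) 40 [-25.  55.  -7. 121. 152.  28.  15.] 0.0 10.3
283.7 200 (480, 150, 230) 30 [-20.  56. -16. 121. 142.  32.  27.] 0.0 4.5
283.7 200 (480, 150, 230) 40 [-18.  56. -19. 121. 138.  33.  32.] 0.0 11.6
283.7 200 (430, 130, 260) 30 [-19.  56. -18. 121. 140.  33.  29.] 0.0 3.9
283.7 200 (430, 130, 260) 40 [  3.  71. -66. 120. 116.  68.  68.] 0.0 10.7
283.7 200 (520, 180, 230) 30 [-17.  56. -21. 121. 137.  34.  33.] 0.0 2.5
283.7 200 (520, 180, 230) 40 [-23.  55. -10. 121. 149.  29.  18.] 0.0 9.8
```

```bash
python3 - <<'E'
from plan1 import *
g=np.array([553.4,226.8,59.5])
cur=((552.4,83,172.4),10.5,13.5);A=(520,180,230)
W=[(A,8,13.7)]+[(A,8,y) for y in(60,100,150,200)]+[(A,t,200) for t in(15,20,25,30)]+[(A,30,y) for y in(225,250,283.7)]+[(g+90*CN,30,283.7),(g,30,283.7)]
goto(q0,W,1,cur=cur)
print()
# yaw combined with lift
W=[(A,8,200)]+[(A,t,200) for t in(15,20,25,30)]+[(A,30,y) for y in(225,250,283.7)]+[(g+90*CN,30,283.7),(g,30,283.7)]
goto(q0,W,1,cur=cur)
for Y in(150,180,230,250):
    W=[(A,8,Y),(A,30,Y),(A,30,283.7)];print(Y);goto(q0,W,1,cur=cur)
E
```

```text
5 [520 180 230] 8 13.7 [-41.  40.  33. 100. -32.  41. -68.] err 0.0
6 [520 180 230] 8 60 [-34.  37.  20. 100. -18.  37. -35.] err 0.0
5 [520 180 230] 8 100 [-28.  36.   8. 100.  -6.  36.  -7.] err 0.0
7 [520 180 230] 8 150 [-19.  36.  -7. 100.   9.  37.  28.] err 0.0
7 [520 180 230] 8 200 [-11.  37. -22. 100.  23.  40.  65.] err 0.0
1 [520 180 230] 15 200 [-14.  34. -17. 107.  28.  28.  59.] err 0.0
1 [520 180 230] 20 200 [-18.  33. -10. 113.  33.  18.  54.] err 0.0
1 [520 180 230] 25 200 [-26.  32.   1. 118.  38.   6.  48.] err 0.01
1 [520 180 230] 30 200 [-29.  32.   6. 119.  46.   3.  39.] err 2.63
4 [520 180 230] 30 225 [-31.  32.  10. 121.  80.   0.  31.] err 2.0
4 [520 180 230] 30 250 [-18.  32. -11. 123. 110.  13.  27.] err 0.04
5 [520 180 230] 30 283.7 [-23.  32.  -3. 123. 122.   9.  48.] err 0.0
4 [510. 216. 137.] 30 283.7 [-19.  45. -21. 128. 131.  31.  34.] err 0.0
4 [553. 227.  60.] 30 283.7 [-17.  56. -22. 121. 136.  35.  34.] err 0.0

24 [520 180 230] 8 200 [-10.  37. -24. 100.  25.  41.  63.] err 0.0
1 [520 180 230] 15 200 [-13.  34. -19. 107.  31.  28.  57.] err 0.0
1
[... 705 characters left out ...]
520 180 230] 30 283.7 [-26.  32.   1. 123. 135.   7.  35.] err 0.0
180
21 [520 180 230] 8 180 [-13.  36. -18. 100.  20.  39.  48.] err 0.0
3 [520 180 230] 30 180 [-29.  32.   6. 119.  39.   3.  26.] err 2.87
13 [520 180 230] 30 283.7 [-20.  32.  -8. 123. 114.  12.  56.] err 0.01
230
28 [520 180 230] 8 230 [ -5.  38. -33. 100.  33.  44.  86.] err 0.0
3 [520 180 230] 30 230 [-29.  32.   6. 120.  63.   2.  52.] err 2.28
7 [520 180 230] 30 283.7 [-21.  32.  -6. 123. 117.  11.  53.] err 0.0
250
30 [520 180 230] 8 250 [ -2.  40. -39. 100.  38.  46. 101.] err 0.0
3 [520 180 230] 30 250 [-23.  32.  -3. 120.  83.   7.  54.] err 2.3
5 [520 180 230] 30 283.7 [-21.  32.  -7. 123. 115.  11.  55.] err 0.0
```

>>> step_arm([
  [[-0.18,0.54,0.35],[-0.08,0.34,0],0.6],
  [[-0.18,0.54,0.35],[-0.08,0.34,0],0.6],
  [[-0.18,0.54,0.35],[-0.08,0.34,0],0.6],
  [[-0.18,0.54,0.35],[0,0,1],0.6],
  [[-0.18,0.54,0.35],[0,0,1],0.6],
  [[-0.18,0.54,0.35],[0,0,1],0.6],
  [[0,0,0],[0,0,1],0.5],
  [[0,0,0],[0,0,1],0.5],
  [[0,0,0],[0,0,1],0.5],
  [[0,0,0],[0,0,1],0.5],
  [[0,0,0],[0,0,1],0.5],
  [[0,0,0],[0,0,1],0.5],
  [[0,0,0],[0,0,1],0.5],
  [[0,0,0],[0,0,1],0.5],
  [[0,0,0],[0,0,1],0.5],
  [[0,0,0],[0,0,1],0.5],
  [[0,0,0],[0,0,1],0.5],
  [[0,0,0],[0,0,1],0.5],
  [[0,0,0],[0,0,1],0.5],
  [[0,0,0],[0,0,1],0.5],
])

```text
time_s: 9.38
eef_pos: [520.0, 180.2, 234.1]
orientation: [-180.0, -0.1, -176.2]
contact_force: [0.8, -0.5, 1.0]
grip_width: 0.501
```

```bash
python3 -c "
from h import *
log()"
```

```text
[-13.6  39.3 -16.9  90.4  13.4  52.4  58.7] [520.  180.2 234.1] [-1.800e+02 -1.000e-01 -1.762e+02]
```

```bash
cat > s2.py <<'E'
from plan1 import *
g=np.array([553.4,226.8,59.5]);A=(520,180.2,234.1)
q0=np.array(D[-1][0])
for Y in(183.8,210,240,260):
    print(Y);goto(q0,[(A,0,Y),(A,10,Y),(A,20,Y),(A,30,Y),(A,30,283.7),(g+90*CN,30,283.7),(g,30,283.7)],1,cur=(A,0,183.8))
E
python3 s2.py
```

```text
183.8
1 [520. 180. 234.] 0 183.8 [-14.  39. -17.  90.  13.  52.  59.] err 0.0
2 [520. 180. 234.] 10 183.8 [-15.  35. -14. 101.  18.  36.  54.] err 0.0
2 [520. 180. 234.] 20 183.8 [-21.  32.  -6. 112.  24.  17.  47.] err 0.0
2 [520. 180. 234.] 30 183.8 [-30.  32.   7. 119.  34.   3.  35.] err 2.39
13 [520. 180. 234.] 30 283.7 [-23.  32.  -4. 123. 114.   9.  56.] err 0.01
5 [510. 216. 137.] 30 283.7 [-17.  45. -24. 127. 128.  32.  38.] err 0.0
4 [553. 227.  60.] 30 283.7 [-16.  57. -24. 120. 133.  36.  37.] err 0.0
210
4 [520. 180. 234.] 0 210 [-10.  40. -25.  90.  19.  54.  79.] err 0.0
2 [520. 180. 234.] 10 210 [-11.  36. -22. 101.  25.  38.  73.] err 0.0
2 [520. 180. 234.] 20 210 [-17.  32. -12. 112.  33.  19.  64.] err 0.0
2 [520. 180. 234.] 30 210 [-31.  32.   9. 120.  41.   1.  54.] err 1.8
10 [520. 180. 234.] 30 283.7 [-21.  32.  -7. 122. 109.  11.  60.] err 0.0
5 [510. 216. 137.] 30 283.7 [-16.  46. -26. 127. 126.  34.  40.] err 0.0
4 [553. 227.  60.] 30 283.7 [-14.  57. -27. 120. 132.  37.  40.] err 0.0
240
8 [520. 180. 234.] 0 240 [ -5.  41. -33.  90.  26.  56. 103.] err 0.0

[... 241 characters left out ...]
[-21.  32.  -8. 122. 107.  11.  63.] err 0.09
5 [510. 216. 137.] 30 283.7 [-15.  46. -27. 127. 125.  34.  41.] err 0.0
4 [553. 227.  60.] 30 283.7 [-14.  57. -27. 120. 131.  38.  40.] err 0.0
260
10 [520. 180. 234.] 0 260 [ -3.  43. -39.  90.  30.  58. 119.] err 0.0
2 [520. 180. 234.] 10 260 [ -3.  38. -36. 101.  37.  43. 112.] err 0.0
2 [520. 180. 234.] 20 260 [ -9.  34. -26. 112.  50.  25.  98.] err 0.0
2 [520. 180. 234.] 30 260 [-30.  32.   7. 120.  77.   2.  68.] err 1.66
3 [520. 180. 234.] 30 283.7 [-22.  32.  -6. 122. 102.   9.  67.] err 0.55
5 [510. 216. 137.] 30 283.7 [-15.  46. -28. 127. 125.  34.  41.] err 0.0
4 [553. 227.  60.] 30 283.7 [-14.  57. -28. 120. 131.  38.  41.] err 0.0
```

>>> step_arm([
  [[0,0,0],[0,0,1],0.5],
  [[0,0,0],[0,0,1],0.5],
  [[0,0,0],[0,0,1],0.5],
  [[0,0,0],[0,0,1],0.5],
  [[0,0,0],[0,0,1],0.5],
  [[0,0,0],[0,0,1],0.5],
  [[0,0,0],[0,0,0.6],0.5],
  [[0,0,0],[0.118,-0.486,0],0.5],
  [[0,0,0],[0.118,-0.486,0],0.5],
  [[0,0,0],[0.118,-0.486,0],0.5],
  [[0,0,0],[0.118,-0.486,0],0.5],
  [[0,0,0],[0.118,-0.486,0],0.5],
  [[0,0,0],[0.118,-0.486,0],0.5],
  [[0,0,0],[-0.33,-0.08,0.58],0.5],
  [[0,0,0],[-0.33,-0.08,0.58],0.5],
  [[0,0,0],[-0.33,-0.08,0.58],0.5],
  [[0,0,0],[-0.33,-0.08,0.58],0.5],
  [[0,0,0],[-0.33,-0.08,0.58],0.5],
])

```text
time_s: 11.62
eef_pos: [526.1, 181.0, 238.4]
orientation: [-151.4, -1.2, -77.5]
contact_force: [-0.5, 0.5, -0.1]
grip_width: 0.502
```

```bash
cat > p.py <<'E'
from h import *
g=np.array([553.4,226.8,59.5])
RT=Rz*R.from_euler("y",-30,degrees=True)*R.from_euler("x",180,degrees=True)*R.from_euler("z",90,degrees=True)
log();print(np.degrees((RT*R.from_euler("xyz",state()["orientation"],degrees=True).inv()).magnitude()))
plan(g+90*CN,RT);plan(g,RT)
E
python3 p.py
```

```text
[-27.2  31.6   1.3 119.6  81.2   7.   87.2] [526.1 181.  238.4] [-151.4   -1.2  -77.5]
2.1935203632911375
t 11.62 rows 4 total [-0.55  1.17 -3.37] [ 0.15 -0.11  0.12] per row [-0.137  0.293 -0.841] [ 0.037 -0.027  0.03 ] F [-0.5  0.5 -0.1]
t 11.62 rows 6 total [ 0.91  1.53 -5.96] [ 0.15 -0.11  0.12] per row [ 0.152  0.254 -0.994] [ 0.025 -0.018  0.02 ] F [-0.5  0.5 -0.1]
```

>>> step_arm([
  [[-0.11,0.24,-0.67],[0.03,-0.02,0.025],0.5],
  [[-0.11,0.24,-0.67],[0.03,-0.02,0.025],0.5],
  [[-0.11,0.24,-0.67],[0.03,-0.02,0.025],0.5],
  [[-0.11,0.24,-0.67],[0.03,-0.02,0.025],0.5],
  [[-0.11,0.24,-0.67],[0.03,-0.02,0.025],0.5],
  [[0,0,0],[0,0,0],0.4],
])

```text
time_s: 12.38
eef_pos: [509.5, 211.5, 144.5]
orientation: [-150.7, -0.3, -76.7]
contact_force: [-0.4, 0.3, -0.3]
grip_width: 0.397
```

```bash
python3 p.py; python3 - <<'E'
from h import *
for n in("scene","top"): cv2.imwrite(f"pics/{n}5.png",camera(n)[:,:,::-1])
s=cv2.imread("pics/scene5.png")[:,:,::-1];t=cv2.imread("pics/top5.png")[:,:,::-1]
crop(s,130,160,90,80,8,"pics/s5d.png");crop(t,140,100,100,75,8,"pics/t5d.png")
E
```

```text
[-16.5  44.5 -24.6 126.6 123.8  31.   41.9] [509.5 211.5 144.5] [-150.7   -0.3  -76.7]
0.8520733675685407
t 12.38 rows 1 total [ 0.01  0.15 -0.23] [ 0.05 -0.06  0.04] per row [ 0.007  0.153 -0.234] [ 0.047 -0.06   0.038] F [-0.4  0.3 -0.3]
t 12.38 rows 3 total [ 1.46  0.51 -2.83] [ 0.05 -0.06  0.04] per row [ 0.488  0.17  -0.944] [ 0.016 -0.02   0.013] F [-0.4  0.3 -0.3]
```

View pics/s5d.png

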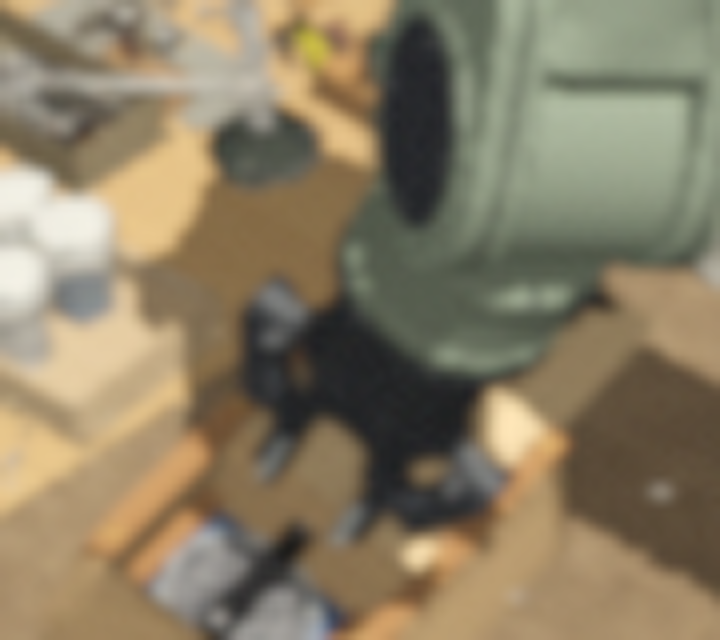

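View pics/t5d.png

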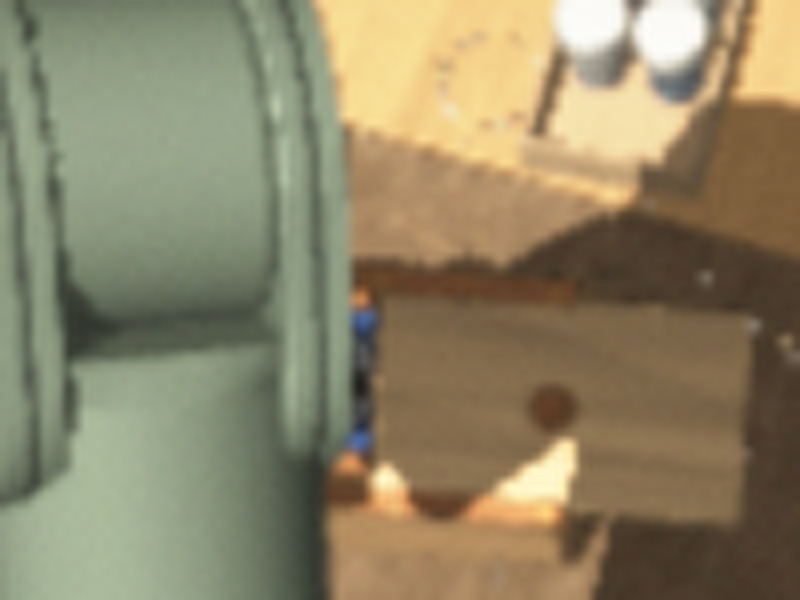

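>>> step_arm([
  [[0.29,0.14,-0.56],[0.02,-0.02,0.01],0.4],
  [[0.29,0.14,-0.56],[0.03,-0.04,0.03],0.4],
  [[0.29,0.08,-0.56],[0,0,0],0.4],
  [[0.28,0.07,-0.5],[0,0,0],0.4],
  [[0.28,0.07,-0.5],[0,0,0],0.4],
  [[0,0,0],[0,0,0],0.4],
])

```text
time_s: 13.22
eef_pos: [553.2, 226.3, 64.4]
orientation: [-149.9, -0.0, -76.3]
contact_force: [-2.4, -0.8, -1.2]
grip_width: 0.401
```

```bash
python3 p.py; python3 - <<'E'
from h import *
for n in("scene","top"): cv2.imwrite(f"pics/{n}6.png",camera(n)[:,:,::-1])
s=cv2.imread("pics/scene6.png")[:,:,::-1]
crop(s,130,180,80,70,9,"pics/s6d.png")
st=state();p=st["eef_pos"];r=R.from_euler("xyz",st["orientation"],degrees=True)
for k in(-17,0,17):
  for z in(8,-11):print(k,z,((proj("scene",p+r.apply([0,k,z]))-[130,180]+.5)*9-.5).round())
E
```

```text
[-14.7  56.5 -26.3 120.4 131.6  37.   39.4] [553.2 226.3  64.4] [-149.9   -0.   -76.3]
0.12815459713894964
t 13.22 rows 3 total [-1.45 -0.34  2.43] [-0.    0.01  0.  ] per row [-0.484 -0.113  0.811] [-0.     0.004  0.001] F [-2.4 -0.8 -1.2]
t 13.22 rows 1 total [ 0.01  0.02 -0.16] [-0.    0.01  0.  ] per row [ 0.005  0.017 -0.164] [-0.     0.013  0.002] F [-2.4 -0.8 -1.2]
-17 8 [239. 460.]
-17 -11 [253. 439.]
0 8 [271. 487.]
0 -11 [285. 466.]
17 8 [303. 514.]
17 -11 [318. 494.]
```

View pics/s6d.png

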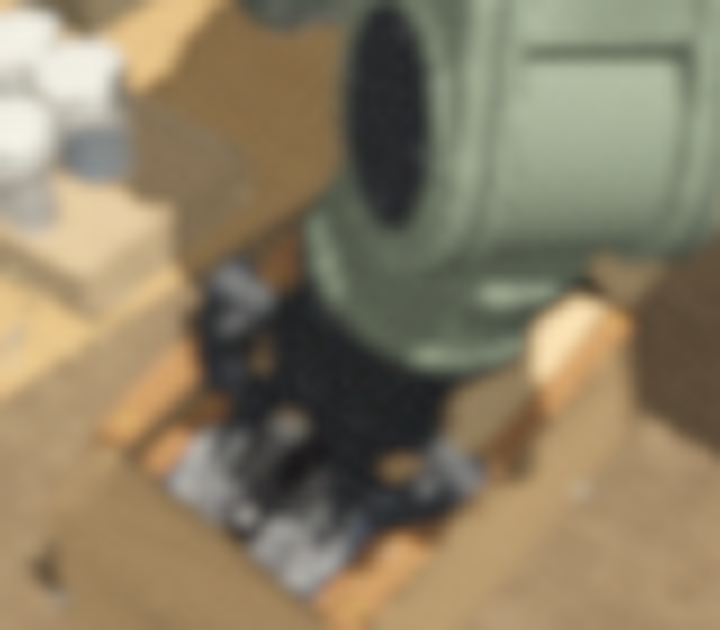

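>>> step_arm([
  [[0,0,-0.06],[0,0,0],0.0],
  [[0,0,0],[0,0,0],0.0],
  [[0,0,0],[0,0,0],0.0],
  [[0,0,0],[0,0,0],0.0],
], force=45)

```text
time_s: 13.82
eef_pos: [552.5, 226.5, 63.9]
orientation: [-149.9, 0.0, -76.3]
contact_force: [-10.6, -3.3, 7.5]
grip_width: 0.156
```

```bash
python3 p.py
```

```text
[-14.6  56.6 -26.4 120.5 131.8  37.2  39.3] [552.5 226.5  63.9] [-149.9    0.   -76.3]
0.1527224441037897
t 13.82 rows 3 total [-1.43 -0.35  2.45] [-0.    0.01 -0.  ] per row [-0.476 -0.115  0.817] [-0.001  0.005 -0.001] F [-10.6  -3.3   7.5]
t 13.82 rows 1 total [ 0.03  0.01 -0.15] [-0.    0.01 -0.  ] per row [ 0.03   0.01  -0.146] [-0.004  0.014 -0.003] F [-10.6  -3.3   7.5]
```

>>> step_arm([
  [[-0.146,-0.036,0.26],[0,0,0],0.0],
  [[-0.243,-0.06,0.433],[0,0,0],0.0],
  [[-0.243,-0.06,0.433],[0,0,0],0.0],
  [[-0.243,-0.06,0.433],[0,0,0],0.0],
  [[-0.243,-0.06,0.433],[0,0,0],0.0],
  [[-0.243,-0.06,0.433],[0,0,0],0.0],
  [[-0.243,-0.06,0.433],[0,0,0],0.0],
  [[-0.243,-0.06,0.433],[0,0,0],0.0],
], force=60)

```text
time_s: 14.82
eef_pos: [497.4, 212.7, 163.4]
orientation: [-149.8, -0.0, -76.3]
contact_force: [0.3, 0.6, -2.3]
grip_width: 0.155
```

```bash
python3 p.py; python3 - <<'E'
from h import *
for n in("scene","top"): cv2.imwrite(f"pics/{n}7.png",camera(n)[:,:,::-1])
s=cv2.imread("pics/scene7.png")[:,:,::-1]
crop(s,130,160,90,80,8,"pics/s7d.png")
E
```

```text
[-16.7  41.9 -25.5 128.6 123.5  31.4  41. ] [497.4 212.7 163.4] [-149.8   -0.   -76.3]
0.22741352022598207
t 14.82 rows 1 total [ 0.41  0.12 -0.87] [-0.    0.02  0.  ] per row [ 0.409  0.116 -0.866] [-0.005  0.022  0.002] F [ 0.3  0.6 -2.3]
t 14.82 rows 4 total [ 1.87  0.47 -3.46] [-0.    0.02  0.  ] per row [ 0.467  0.118 -0.866] [-0.001  0.006  0.001] F [ 0.3  0.6 -2.3]
```

View pics/s7d.png

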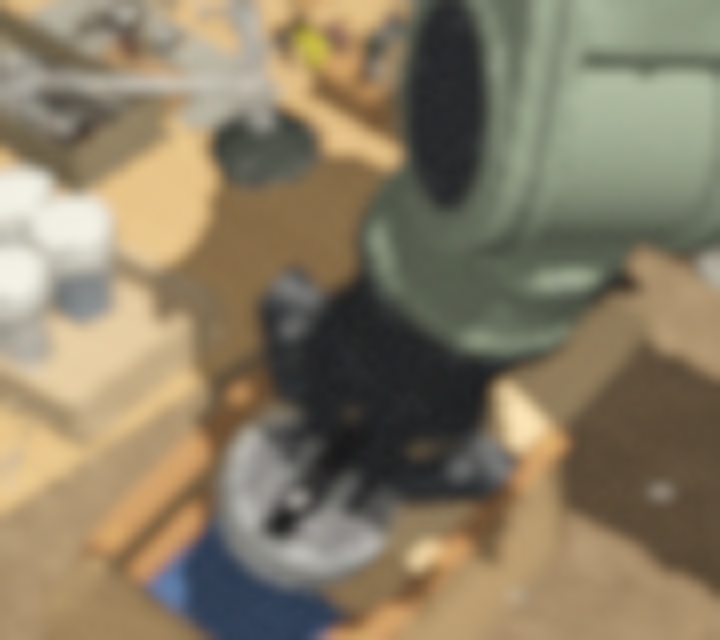

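```bash
python3 - <<'E'
from h import *
T=lambda x,y:((x+.5)/8+210-.5,(y+.5)/8+160-.5)
f=lambda x,y:((x+.5)/12+240-.5,(y+.5)/12+165-.5)
a=onz("top",*T(490,328),54);b=onz("top",*T(594,362),54)
print("top lugs",a,b,(a+b)/2,np.linalg.norm(a-b),np.degrees(np.arctan2(*(a-b)[1::-1])))
print(tri(f(290,280),T(490,328)),tri(f(402,200),T(594,362)))
t=cv2.imread("pics/top1.png");s=cv2.imread("pics/scene0.png")
# yellow lug mask subpixel
for nm,im,u,v in(("top",t,(262,195,36,28),0),("scene",s,(255,175,30,30),0)):
    x,y,w,h=u;c=im[y:y+h,x:x+w].astype(float);sat=(c[...,2]-c[...,0])
    hsv=cv2.cvtColor(im[y:y+h,x:x+w],cv2.COLOR_BGR2HSV)
    print(nm);print(sat.astype(int))
E
```

```text
top lugs [ 450.68555731 -230.31019195   54.        ] [ 450.00586011 -286.74416151   54.        ] [ 450.34570871 -258.52717673   54.        ] 56.438062583098336 89.30995643317146
(array([ 452.35417984, -230.12795073,   46.87502281]), np.float64(1.6986163767862847)) (array([ 450.61467791, -287.03504904,   48.51510989]), np.float64(2.6652708126467997))
top
[[72 76 76 ... 72 72 73]
 [73 73 74 ... 73 74 74]
 [72 74 73 ... 75 77 77]
 ...
 [74 75 75 ... 75 74 72]
 [73 74 75 ... 75 73 72]
 [75 76 74 ... 77 77 74]]
scene
[[21 27 32 35 34 34 34 35 35 35 35 33 34 36 37 34 35 36 35 34 34 35 34 34
  34 34 34 36 41 51]
 [32 34 35 35 34 34 34 34 35 35 34 34 35 35 35 35 35 35 36 36 36 35 35 34
  35 35 37 42 46 46]
 [35 34 35 33 35 34 33 35 35 35 34 36 36 36 36 36 36 36 37 36 35 36 35 36
  36 35 41 51 56 56]
 [37 34 35 36 35 34 35 33 34 34 34 34 35 34 35 35 34 35 36 36 34 37 37 36
  35 36 41 53 60 61]
 [35 35 36 37 35 36 34 34 34 32 31 28 27 25 25 28 31 36 37 37 36 36 35 35
  34 35 41 53 61 62]
 [35 37 36 36 35 34 33 33 29 26 20 18 13 13 13 17 24 33 39 40 37 34 35 36
  35 36 41 53 60 62]
 [35 35 36 3
[... 1568 characters left out ...]
4  2  2  3  9
  21 31 35 38 44 55]
 [43 34 26 17  7  2  1  1  2  3  5  5  5  4  7 11 16 15  8  3  0  1  7 16
  27 34 36 36 42 53]
 [44 35 32 27 17  9  4  1  1  2  3  2  2  2  7 21 35 31 15  2  3  7 16 25
  32 35 35 36 40 51]
 [45 35 35 32 27 22 13  8  4  2  1  2  2  2  5 16 25 25 12  7 12 19 28 31
  36 35 35 35 37 47]
 [50 39 33 33 32 29 26 21 14 12 10  9  8  6  7 10 13 17 16 20 23 30 32 35
  35 35 34 35 36 41]
 [54 42 33 33 33 33 32 30 27 25 24 24 21 20 19 19 22 26 28 31 33 35 36 36
  34 35 34 34 36 39]
 [57 45 35 32 33 33 34 33 35 32 32 32 32 32 31 30 31 35 36 35 35 35 35 35
  34 35 35 36 34 35]
 [56 46 36 34 35 33 33 34 34 34 33 35 35 35 35 35 35 36 36 34 34 34 35 34
  34 34 35 36 34 34]]
```

```bash
cat > pan.py <<'E'
from h import *
iS=lambda X:((proj("scene",X)-[240,165]+.5)*12-.5).round(0)
iT=lambda X:((proj("top",X)-[210,160]+.5)*8-.5).round(0)
def circ(c,r,z,n=72):
    a=np.linspace(0,2*np.pi,n,endpoint=False);return np.stack([c[0]+r*np.cos(a),c[1]+r*np.sin(a),np.full(n,z)],1)
if __name__=="__main__":
    for c in((449,-256.5),(447,-254),(451,-258.5)):
        print(c)
        for nm,f in(("S",iS),("T",iT)):
            for r,z in((50,3),(37,40),(23.5,60)):
                P_=f(circ(c,r,z));print(nm,r,z,"u",P_[:,0].min(),P_[:,0].max(),"v",P_[:,1].min(),P_[:,1].max())
        for y in(29,-29):print("lug",iS([c[0],c[1]+y,52.5]),iT([c[0],c[1]+y,53]))
    s=cv2.imread("pics/scene0.png")[:,:,::-1];t=cv2.imread("pics/top1.png")[:,:,::-1]
    for nm,im,(u,v,w,h),k,f in(("s",s,(240,165,60,50),12,iS),("t",t,(210,160,100,75),8,iT)):
        c=np.ascontiguousarray(cv2.resize(im[v:v+h,u:u+w,::-1],None,fx=k,fy=k,interpolation=cv2.INTER_CUBIC))
        for r,z,col in((50,3,(0,0,255)),(37,40,(0,255,0)),(23.5,60,(255,0,0))):
            cv2.polylines(c,[f(circ((449,-256.5),r,z)).astype(np.int32)],True,col,1)
        cv2.imwrite(f"pics/pan_{nm}.png",c)
E
python3 pan.py
```

```text
(449, -256.5)
S 50 3 u 199.0 486.0 v 250.0 438.0
S 37 40 u 237.0 452.0 v 193.0 332.0
S 23.5 60 u 277.0 415.0 v 173.0 261.0
T 50 3 u 438.0 627.0 v 290.0 468.0
T 37 40 u 465.0 607.0 v 288.0 423.0
T 23.5 60 u 492.0 584.0 v 299.0 386.0
lug [291. 274.] [484. 330.]
lug [400. 193.] [591. 364.]
(447, -254)
S 50 3 u 198.0 486.0 v 256.0 445.0
S 37 40 u 237.0 452.0 v 199.0 338.0
S 23.5 60 u 277.0 415.0 v 179.0 267.0
T 50 3 u 432.0 621.0 v 291.0 470.0
T 37 40 u 459.0 601.0 v 290.0 425.0
T 23.5 60 u 487.0 578.0 v 301.0 388.0
lug [290. 280.] [478. 332.]
lug [399. 199.] [585. 366.]
(451, -258.5)
S 50 3 u 198.0 485.0 v 245.0 433.0
S 37 40 u 237.0 451.0 v 188.0 326.0
S 23.5 60 u 277.0 414.0 v 168.0 256.0
T 50 3 u 443.0 631.0 v 287.0 466.0
T 37 40 u 470.0 612.0 v 286.0 421.0
T 23.5 60 u 497.0 589.0 v 297.0 383.0
lug [290. 269.] [489. 328.]
lug [399. 188.] [596. 361.]
```

View pics/pan_s.png

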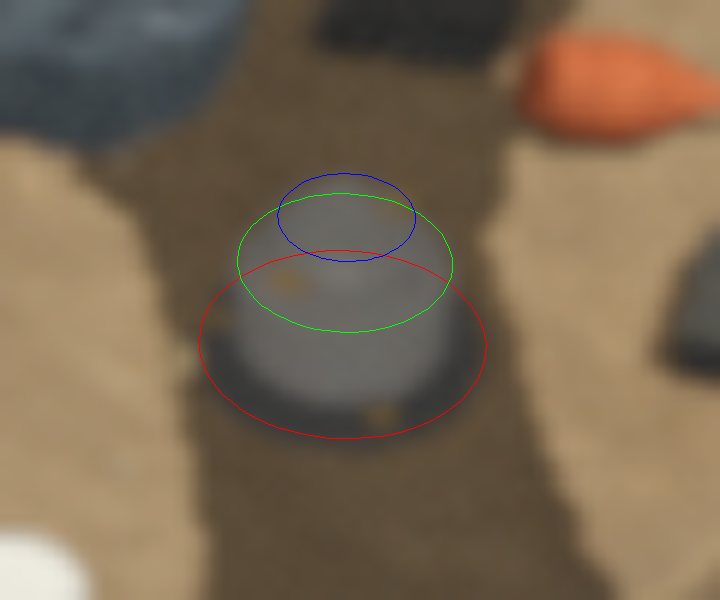

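View pics/pan_t.png

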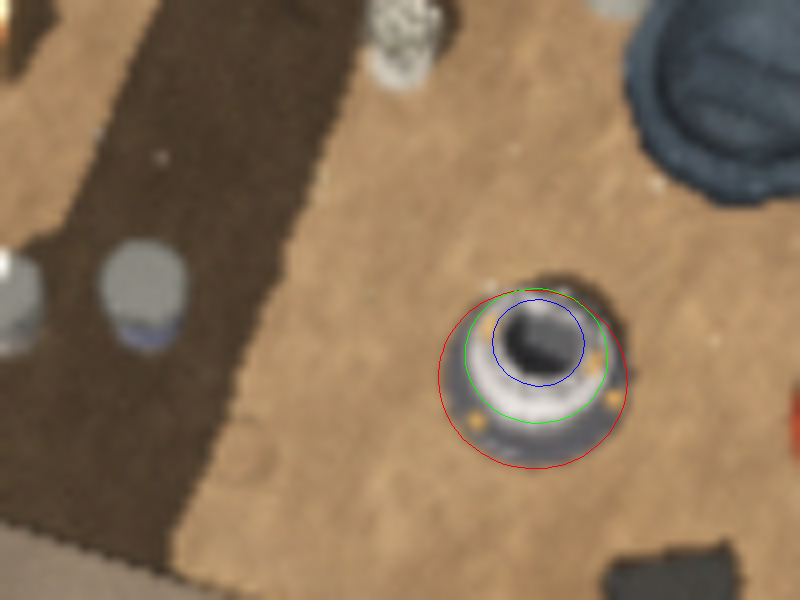

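```bash
cat > s3.py <<'E'
from plan1 import *
q0=np.array(D[-1][0]);c=(497.4,212.7,163.4)
M=(470,60,240);Pp=(449,-256.5,200);Pd=(449,-256.5,80)
for name,W in {
 "269direct":[((490,200,230),30,283.7),((490,150,240),0,283.7),(M,0,275),(Pp,0,269.2),(Pd,0,269.2),(Pd,0,194)],
 "89 rot":[((490,200,230),30,283.7),((490,150,240),0,283.7),(M,0,200),(Pp,0,89.2),(Pd,0,89.2),(Pd,0,14)],
 "89 rot early":[((490,200,230),30,283.7),((490,200,230),30,200),((490,150,240),0,200),(Pp,0,89.2),(Pd,0,89.2),(Pd,0,14)]}.items():
    print(name);goto(q0,W,1,cur=(c,30,283.7))
E
python3 s3.py
```

```text
269direct
3 [490 200 230] 30 283.7 [-21.  31. -15. 126. 110.  18.  55.] err 0.01
4 [490 150 240] 0 283.7 [  1.  37. -40. 106.  36.  44. 135.] err 6.29
4 [470  60 240] 0 275 [ 12.  36. -41. 105.  30.  51. 142.] err 0.0
13 [ 449. -256.  200.] 0 269.2 [ 54.  47. -54.  99.  44.  58. 162.] err 0.0
5 [ 449. -256.   80.] 0 269.2 [ 49.  57. -45. 105.  58.  45. 151.] err 0.0
10 [ 449. -256.   80.] 0 194 [ 40.  52. -27. 106.  41.  32.  91.] err 0.0
89 rot
3 [490 200 230] 30 283.7 [-21.  31. -15. 126. 110.  18.  55.] err 0.01
4 [490 150 240] 0 283.7 [  1.  37. -40. 106.  36.  44. 135.] err 6.29
11 [470  60 240] 0 200 [ -1.  33. -18. 105.  14.  44.  84.] err 0.0
14 [ 449. -256.  200.] 0 89.2 [ 19.  39.  12. 100. -12.  41.  37.] err 0.0
5 [ 449. -256.   80.] 0 89.2 [ 22.  51.   8. 106. -15.  24.  40.] err 0.0
10 [ 449. -256.   80.] 0 14 [ 13.  53.  26. 107. -44.  30.  -7.] err 0.0
89 rot early
3 [490 200 230] 30 283.7 [-21.  31. -15. 126. 110.  18.  55.] err 0.01
11 [490 200 230] 30 200 [-10.  33. -33. 126. 101.  28. -19.] err 0.0
4 [490 150 240] 0 200 [  5.  41. -49.  97.  36.  59.  53.] err 0.0
17 [ 449. -256.  200.] 0 89.2 [ 37.  39. -19. 100.  18.  44.   8.] err 0.0
5 [ 449. -256.   80.] 0 89.2 [ 33.  50. -13. 106.  23.  26.   3.] err 0.0
10 [ 449. -256.   80.] 0 14 [ 24.  50.   4. 106.  -8.  24. -42.] err 0.0
```

>>> step_arm([
  [[-0.08,-0.14,0.74],[0,0,0],0.0],
  [[-0.08,-0.14,0.74],[0,0,0],0.0],
  [[-0.08,-0.14,0.74],[0,0,0],0.0],
  [[0,0,0],[0.45,0.11,-0.8],0.0],
  [[0,0,0],[0.45,0.11,-0.8],0.0],
  [[0,0,0],[0.45,0.11,-0.8],0.0],
  [[0,0,0],[0.45,0.11,-0.8],0.0],
  [[0,0,0],[0.45,0.11,-0.8],0.0],
  [[0,0,0],[0.45,0.11,-0.8],0.0],
  [[0,0,0],[0.45,0.11,-0.8],0.0],
  [[0,0,0],[0.45,0.11,-0.8],0.0],
  [[0,0,0],[0.45,0.11,-0.8],0.0],
  [[0,-0.28,0.05],[-0.12,0.486,0],0.0],
  [[0,-0.28,0.05],[-0.12,0.486,0],0.0],
  [[0,-0.28,0.05],[-0.12,0.486,0],0.0],
  [[0,-0.28,0.05],[-0.12,0.486,0],0.0],
  [[0,-0.28,0.05],[-0.12,0.486,0],0.0],
  [[0,-0.28,0.05],[-0.12,0.486,0],0.0],
])

```text
time_s: 17.18
eef_pos: [491.2, 150.7, 234.8]
orientation: [-178.2, 3.5, -159.4]
contact_force: [-0.4, -0.1, -1.7]
grip_width: 0.157
```

```bash
python3 - <<'E'
from h import *
log(); plan([449,-256.5,160],[180,0,89.2])
E
```

```text
[  2.5  39.2 -44.4 101.1  37.7  51.9  51.9] [491.2 150.7 234.8] [-178.2    3.5 -159.4]
t 17.18 rows 14 total [ -1.41 -13.57  -2.49] [  0.41   0.21 -11.12] per row [-0.1   -0.97  -0.178] [ 0.029  0.015 -0.795] F [-0.4 -0.1 -1.7]
```

>>> step_arm([
  [[-0.088,-0.848,-0.1],[0.026,0.013,-0.695],0.0],
  [[-0.088,-0.848,-0.1],[0.026,0.013,-0.695],0.0],
  [[-0.088,-0.848,-0.1],[0.026,0.013,-0.695],0.0],
  [[-0.088,-0.848,-0.1],[0.026,0.013,-0.695],0.0],
  [[-0.088,-0.848,-0.1],[0.026,0.013,-0.695],0.0],
  [[-0.088,-0.848,-0.1],[0.026,0.013,-0.695],0.0],
  [[-0.088,-0.848,-0.1],[0.026,0.013,-0.695],0.0],
  [[-0.088,-0.848,-0.1],[0.026,0.013,-0.695],0.0],
  [[-0.088,-0.848,-0.1],[0.026,0.013,-0.695],0.0],
  [[-0.088,-0.848,-0.1],[0.026,0.013,-0.695],0.0],
  [[-0.088,-0.848,-0.1],[0.026,0.013,-0.695],0.0],
  [[-0.088,-0.848,-0.1],[0.026,0.013,-0.695],0.0],
  [[-0.088,-0.848,-0.1],[0.026,0.013,-0.695],0.0],
  [[-0.088,-0.848,-0.1],[0.026,0.013,-0.695],0.0],
  [[-0.088,-0.848,-0.1],[0.026,0.013,-0.695],0.0],
  [[-0.088,-0.848,-0.1],[0.026,0.013,-0.695],0.0],
  [[0,0,0],[0,0,0],0.0],
])

```text
time_s: 19.3
eef_pos: [448.4, -258.1, 186.4]
orientation: [-180.0, 0.2, 88.8]
contact_force: [-0.1, 0.5, -1.6]
grip_width: 0.156
```

```bash
python3 - <<'E'
from h import *
log(); plan([449,-256.5,130],[180,0,89.2])
E
```

```text
[ 35.   40.3 -15.9 101.   16.   40.9   9.4] [ 448.4 -258.1  186.4] [-180.     0.2   88.8]
t 19.3 rows 2 total [ 0.02  0.05 -1.88] [ 0.02 -0.    0.04] per row [ 0.011  0.027 -0.941] [ 0.012 -0.001  0.018] F [-0.1  0.5 -1.6]
```

>>> step_arm([
  [[0.01,0.02,-0.75],[0.01,0,0.02],0.0],
  [[0.01,0.02,-0.75],[0.01,0,0.02],0.0],
  [[0,0.01,-0.75],[0,0,0],0.0],
  [[0,0,0],[0,0,0],0.0],
])

```text
time_s: 19.8
eef_pos: [449.3, -253.8, 118.5]
orientation: [-179.9, -0.1, 89.6]
contact_force: [-0.2, 0.2, -1.4]
grip_width: 0.156
```

```bash
python3 - <<'E'
from h import *
log()
for n in("scene","top"): cv2.imwrite(f"pics/{n}8.png",camera(n)[:,:,::-1])
s=cv2.imread("pics/scene8.png")[:,:,::-1];t=cv2.imread("pics/top8.png")[:,:,::-1]
crop(s,235,145,70,60,11,"pics/s8d.png");crop(t,230,160,90,75,8,"pics/t8d.png")
st=state();p=st["eef_pos"];r=R.from_euler("xyz",st["orientation"],degrees=True)
a=np.linspace(0,2*np.pi,72,endpoint=False)
im=cv2.imread("pics/s8d.png")
for h,c in((27,(0,0,255)),(38-24,(0,255,0))):
    pass
for d,rad,col in((27,37,(0,0,255)),(3,37,(0,255,0))):
    pts=p+np.stack([rad*np.cos(a),rad*np.sin(a),0*a+11-d-11+0*a],1) if 0 else p+np.stack([rad*np.cos(a),rad*np.sin(a),0*a-d],1)
    pts[:,2]=p[2]-38+(0 if d==27 else 24)
    q=((proj("scene",pts)-[235,145]+.5)*11-.5).astype(np.int32);cv2.polylines(im,[q],True,col,1)
cv2.imwrite("pics/s8e.png",im)
im=cv2.imread("pics/t8d.png")
for dz,col in((-38,(0,0,255)),(-14,(0,255,0))):
    pts=p+np.stack([37*np.cos(a),37*np.sin(a),0*a+dz],1)
    q=((proj("top",pts)-[230,160]+.5)*8-.5).astype(np.int32);cv2.polylines(im,[q],True,col,1)
cv2.imwrite("pics/t8e.png",im)
E
```

```text
[ 33.2  46.5 -13.4 104.8  18.9  31.    7.1] [ 449.3 -253.8  118.5] [-1.799e+02 -1.000e-01  8.960e+01]
```

View pics/s8e.png

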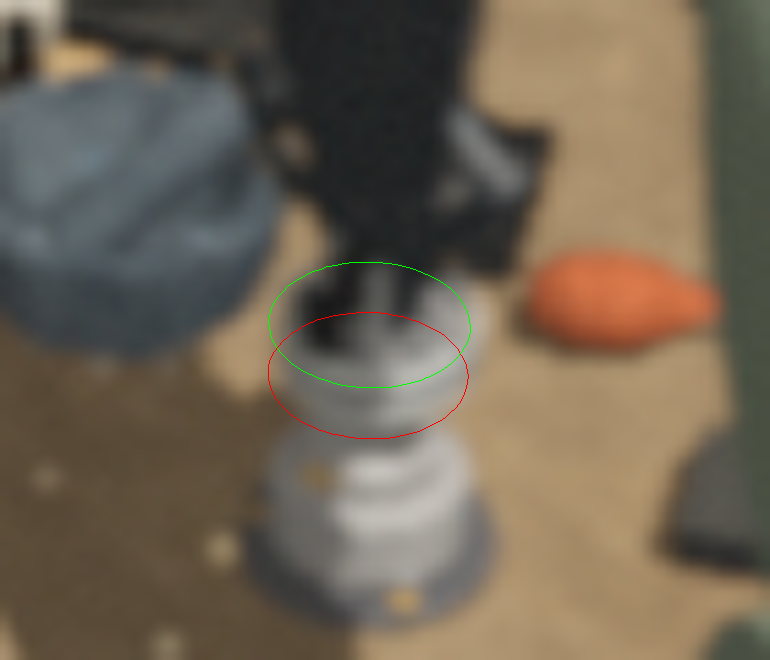

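View pics/t8e.png

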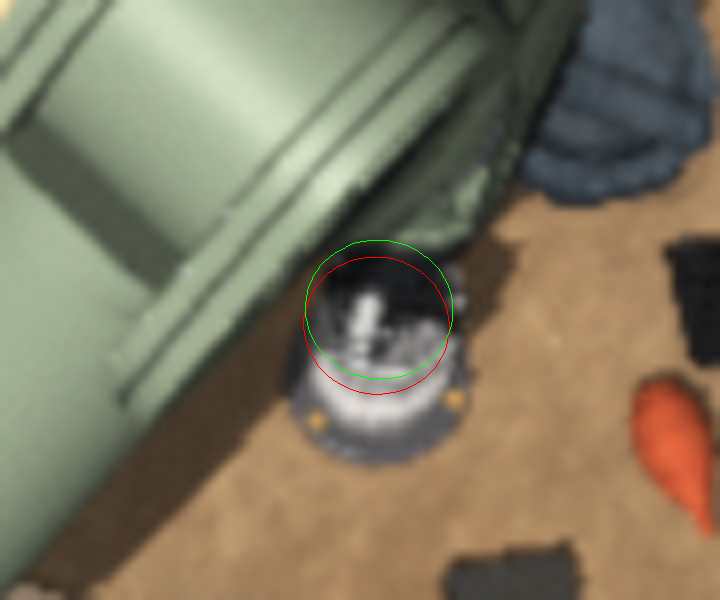

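```bash
python3 - <<'E'
from h import *
s=cv2.imread("pics/scene8.png");t=cv2.imread("pics/top8.png")
c=s[163:206,255:284];cv2.imwrite("pics/s8f.png",cv2.resize(c,None,fx=20,fy=14 if 0 else 14,interpolation=cv2.INTER_NEAREST))
g=s.astype(int)
print("scene R-B");print((g[168:204:1,256:284,2]-g[168:204:1,256:284,0]))
c=t[182:222,262:294];cv2.imwrite("pics/t8f.png",cv2.resize(c,None,fx=18,fy=14,interpolation=cv2.INTER_NEAREST))
E
```

```text
scene R-B
[[-14 -14  -5 ...  22  45  60]
 [-14 -11   6 ...  29  50  72]
 [-12  -4  19 ...  44  58  82]
 ...
 [ 35  34  33 ...  63  62  63]
 [ 33  33  33 ...  62  62  63]
 [ 34  34  34 ...  62  61  62]]
```

View pics/s8f.png

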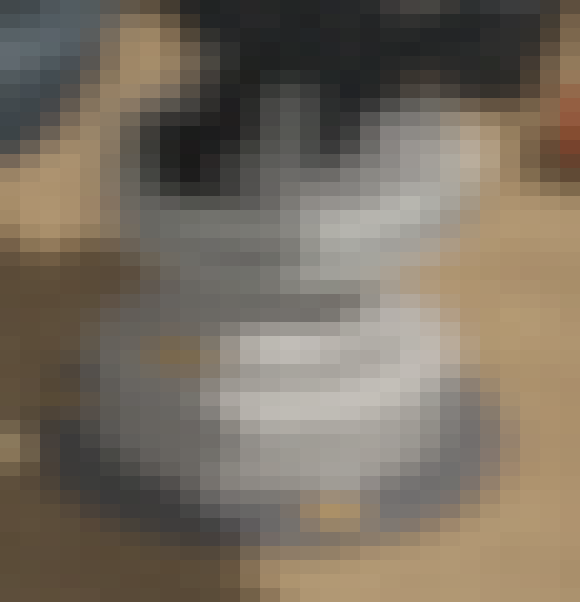

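View pics/t8f.png

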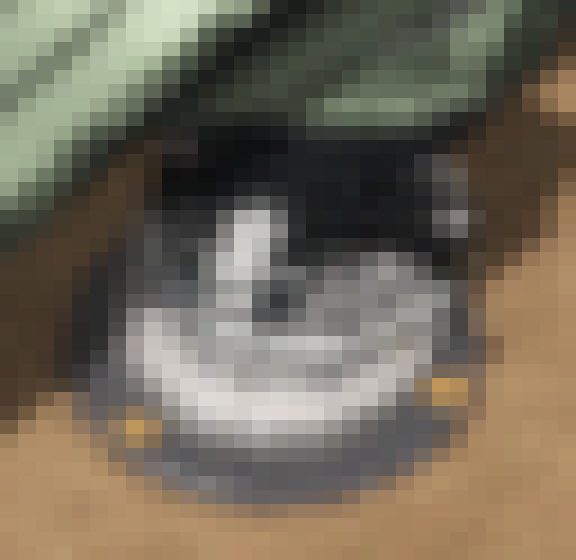

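>>> step_arm([
  [[0,0.15,-0.25],[0,0,-0.03],0.0],
  [[0,0,-0.15],[0,0,0],0.0],
  [[0,0,0],[0,0,0],0.0],
])

```text
time_s: 20.27
eef_pos: [449.6, -249.7, 107.2]
orientation: [180.0, 0.0, 89.4]
contact_force: [0.6, 0.1, -1.3]
grip_width: 0.156
```

```bash
python3 - <<'E'
from h import *
log();print(state()["contact_force"])
a=0
for n in("scene","top"):
    im=np.mean([camera(n).astype(float) for _ in range(1)],0).astype(np.uint8);cv2.imwrite(f"pics/{n}9.png",im[:,:,::-1])
s=cv2.imread("pics/scene9.png");t=cv2.imread("pics/top9.png")
cv2.imwrite("pics/s9f.png",cv2.resize(s[163:206,252:288],None,fx=16,fy=14,interpolation=cv2.INTER_CUBIC))
cv2.imwrite("pics/t9f.png",cv2.resize(t[185:222,260:296],None,fx=16,fy=16,interpolation=cv2.INTER_CUBIC))
E
```

```text
[ 32.3  47.4 -12.5 105.7  19.3  28.9   6.1] [ 449.6 -249.7  107.2] [180.    0.   89.4]
[ 0.58360514  0.11974019 -1.32590006]
```

View pics/s9f.png

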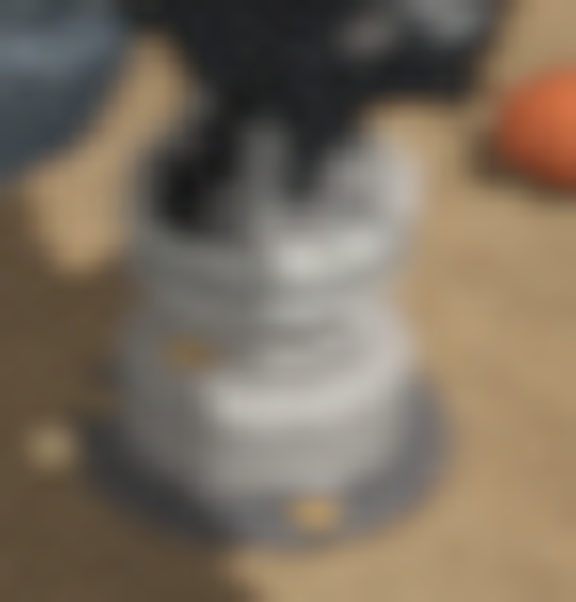

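View pics/t9f.png

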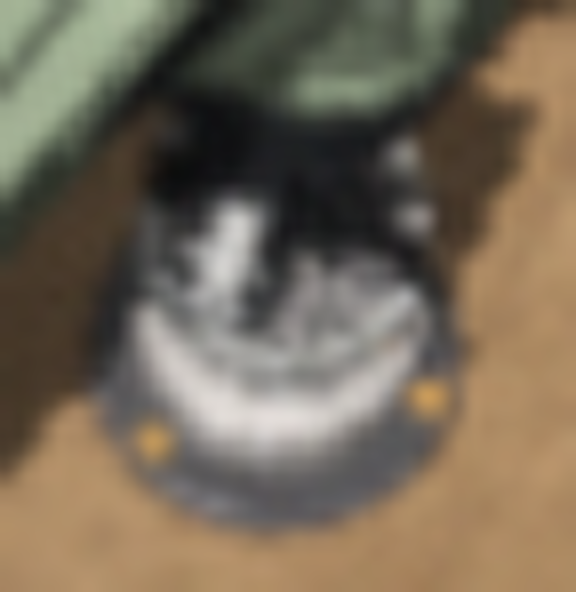

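```bash
python3 - <<'E'
from pan import *
fT=lambda X:((proj("top",X)-[260,185]+.5)*16-.5)
fS=lambda X:((proj("scene",X)-[252,163]+.5)*np.array([16,14])-.5)
for c in((449,-256.5),(449,-252),(452,-256.5)):
  print(c)
  for nm,f in(("T",fT),("S",fS)):
    for r,z in((50,0),(37,40),(37,20),(37,70),(37,75),(37,95),(37,100)):
      q=f(circ(c,r,z));print(nm,r,z,q[:,0].min().round(),q[:,0].max().round(),"uc",q[:,0].mean().round(),"v",q[:,1].min().round(),q[:,1].max().round())
E
```

```text
(449, -256.5)
T 50 0 76.0 453.0 uc 265.0 v 183.0 540.0
T 37 40 130.0 415.0 uc 272.0 v 177.0 446.0
T 37 20 128.0 409.0 uc 268.0 v 203.0 470.0
T 37 70 134.0 423.0 uc 279.0 v 137.0 410.0
T 37 75 135.0 425.0 uc 280.0 v 130.0 403.0
T 37 95 137.0 430.0 uc 284.0 v 102.0 378.0
T 37 100 138.0 432.0 uc 285.0 v 95.0 372.0
S 50 0 73.0 455.0 uc 264.0 v 328.0 547.0
S 37 40 124.0 411.0 uc 268.0 v 253.0 415.0
S 37 20 124.0 408.0 uc 266.0 v 305.0 467.0
S 37 70 126.0 415.0 uc 271.0 v 175.0 336.0
S 37 75 126.0 416.0 uc 271.0 v 162.0 323.0
S 37 95 127.0 419.0 uc 273.0 v 109.0 269.0
S 37 100 127.0 420.0 uc 274.0 v 96.0 256.0
(449, -252)
T 50 0 60.0 437.0 uc 248.0 v 178.0 535.0
T 37 40 114.0 398.0 uc 256.0 v 172.0 441.0
T 37 20 111.0 393.0 uc 252.0 v 198.0 465.0
T 37 70 117.0 406.0 uc 262.0 v 131.0 404.0
T 37 75 118.0 408.0 uc 263.0 v 125.0 398.0
T 37 95 120.0 413.0 uc 267.0 v 97.0 373.0
T 37 100 121.0 415.0 uc 268.0 v 90.0 366.0
S 50 0 62.0 444.0 uc 253.0 v 335.0 555.0
S 37 40 113.0 400.0 uc 257.0 v 261.0 423.0
S 37 20 112.0 397.0 uc 255.0 v 312.0 474.0
S 37 70 114.0 404.0 uc 259.0 v 182.0 344.0
S 37 75 115.0 405.0 uc 260.0 v 169.0 330.0
S 37 95 115.0 408.0 uc 262.0 v 116.0 277.0
S 37 100 116.0 409.0 uc 262.0 v 103.0 263.0
(452, -256.5)
T 50 0 80.0 456.0 uc 268.0 v 173.0 530.0
T 37 40 134.0 418.0 uc 276.0 v 167.0 436.0
T 37 20 131.0 413.0 uc 272.0 v 193.0 459.0
T 37 70 138.0 427.0 uc 282.0 v 126.0 399.0
T 37 75 138.0 428.0 uc 283.0 v 119.0 393.0
T 37 95 141.0 434.0 uc 287.0 v 92.0 367.0
T 37 100 141.0 435.0 uc 288.0 v 84.0 361.0
S 50 0 64.0 446.0 uc 255.0 v 323.0 543.0
S 37 40 116.0 402.0 uc 259.0 v 249.0 410.0
S 37 20 115.0 399.0 uc 257.0 v 300.0 462.0
S 37 70 117.0 406.0 uc 262.0 v 171.0 332.0
S 37 75 117.0 407.0 uc 262.0 v 158.0 318.0
S 37 95 118.0 410.0 uc 264.0 v 105.0 265.0
S 37 100 118.0 411.0 uc 264.0 v 91.0 251.0
```

>>> step_arm([
  [[0,-0.03,-0.2],[0,0,0],0.0],
  [[0,0,-0.2],[0,0,0],0.0],
  [[0,0,-0.2],[0,0,0],0.0],
])

```text
time_s: 20.75
eef_pos: [449.5, -250.7, 88.8]
orientation: [180.0, 0.0, 89.3]
contact_force: [-0.4, 0.5, -2.3]
grip_width: 0.155
```

>>> step_arm([
  [[0,0,-0.13],[0,0,0],0.0],
  [[0,0,-0.13],[0,0,0],0.0],
])

```text
time_s: 21.0
eef_pos: [449.6, -250.7, 81.3]
orientation: [180.0, 0.0, 89.4]
contact_force: [0.6, -0.0, -3.4]
grip_width: 0.154
```

>>> step_arm([
  [[0,0,-0.1],[0,0,0],0.0],
  [[0,0,-0.1],[0,0,0],0.0],
])

```text
time_s: 21.25
eef_pos: [449.7, -250.7, 75.5]
orientation: [180.0, 0.0, 89.4]
contact_force: [-0.1, -0.3, -1.3]
grip_width: 0.153
```

>>> step_arm([
  [[0,0,-0.1],[0,0,0],0.0],
  [[0,0,-0.1],[0,0,0],0.0],
])

```text
time_s: 21.5
eef_pos: [449.8, -250.8, 72.1]
orientation: [179.9, 0.1, 89.3]
contact_force: [-22.3, 13.5, 124.0]
grip_width: 0.16
```

```bash
python3 - <<'E'
from h import *
log();print(state()["contact_force"],state()["torque"])
for n in("scene","top"):
    cv2.imwrite(f"pics/{n}10.png",camera(n)[:,:,::-1])
s=cv2.imread("pics/scene10.png");t=cv2.imread("pics/top10.png")
cv2.imwrite("pics/s10f.png",cv2.resize(s[163:206,252:288],None,fx=16,fy=14,interpolation=cv2.INTER_CUBIC))
E
```

```text
[ 31.3  51.  -10.5 106.8  20.7  23.9   4.9] [ 449.8 -250.8   72.1] [1.799e+02 1.000e-01 8.930e+01]
[-22.31323641  13.54728394 123.95040811] [ 2.94324615  5.3212803  -0.06202559]
```

View pics/s10f.png

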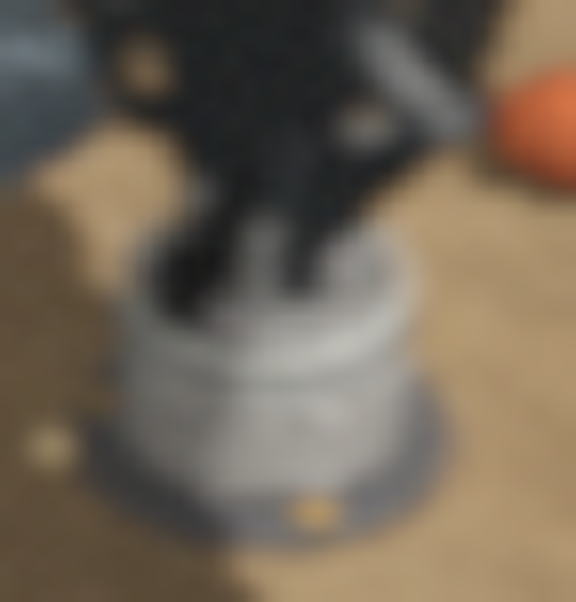

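>>> step_arm([
  [[0,0,0.07],[0,0,0],0.0],
  [[0,0,0.02],[0,0,0],0.0],
])

```text
time_s: 21.85
eef_pos: [449.7, -250.8, 72.4]
orientation: [179.9, 0.0, 89.4]
contact_force: [0.8, 0.4, -1.9]
grip_width: 0.156
```

>>> step_arm([
  [[0.029,-0.002,0],[0,0,-0.9],0.0],
  [[0.028,-0.007,0],[0,0,-0.9],0.0],
], force=35)

```text
time_s: 22.1
eef_pos: [451.2, -251.2, 72.3]
orientation: [180.0, 0.0, 71.1]
contact_force: [-2.9, 0.3, 6.5]
grip_width: 0.153
```

>>> step_arm([
  [[0.027,-0.011,0],[0,0,-0.9],0.0],
  [[0.025,-0.015,0],[0,0,-0.9],0.0],
])

```text
time_s: 22.35
eef_pos: [452.8, -251.8, 72.4]
orientation: [180.0, 0.0, 53.1]
contact_force: [-2.5, 0.3, 6.1]
grip_width: 0.156
```

>>> step_arm([
  [[0.022,-0.019,0],[0,0,-0.9],0.0],
  [[0.019,-0.022,0],[0,0,-0.9],0.0],
  [[0.012,-0.018,0],[0,0,-0.7],0.0],
])

```text
time_s: 22.72
eef_pos: [454.5, -253.5, 72.4]
orientation: [180.0, 0.0, 28.1]
contact_force: [-2.2, 1.3, 7.3]
grip_width: 0.158
```

```bash
python3 -c "
from h import *
log();print(state()['torque'],state()['contact_force'])"
```

```text
[ 24.2  51.2   2.7 105.8  -5.2  23.1 -31.3] [ 454.5 -253.5   72.4] [180.    0.   28.1]
[0.4521755  0.45723552 0.07997627] [-2.17158977  1.33247515  7.314337  ]
```

>>> step_arm([
  [[0.006,-0.011,0],[0,0,-0.4],0.0],
  [[0.005,-0.012,0],[0,0,-0.4],0.0],
])

```text
time_s: 22.98
eef_pos: [454.9, -254.1, 72.4]
orientation: [180.0, 0.0, 20.2]
contact_force: [-1.0, 2.1, 7.5]
grip_width: 0.159
```

```bash
python3 -c "
from h import *
log();print(state()['torque'],state()['contact_force'])"
```

```text
[ 23.3  51.3   4.3 105.7  -8.5  23.3 -35.9] [ 454.9 -254.1   72.4] [180.    0.   20.2]
[0.50601387 0.36149111 0.03349523] [-1.02989128  2.1098696   7.49816996]
```

>>> step_arm([
  [[0.003,-0.012,0],[0,0,-0.3],0.0],
  [[0.002,-0.008,0],[0,0,-0.2],0.0],
])

```text
time_s: 23.22
eef_pos: [454.2, -254.7, 72.4]
orientation: [-180.0, 0.1, 15.3]
contact_force: [-8.3, 1.5, 13.6]
grip_width: 0.157
```

```bash
python3 -c "
from h import *
log();print(state()['torque'],state()['contact_force'])"
```

```text
[ 22.8  51.4   5.4 105.7 -10.6  23.5 -38.7] [ 454.2 -254.7   72.4] [-1.80e+02  1.00e-01  1.53e+01]
[0.26265239 1.92366582 0.5977987 ] [-8.28513791  1.53897605 13.61893982]
```

>>> step_arm([
  [[0,-0.005,0],[0,0,-0.3],0.0],
  [[0,0,0],[0,0,-0.2],0.0],
])

```text
time_s: 23.48
eef_pos: [453.6, -255.0, 72.5]
orientation: [-180.0, 0.2, 10.4]
contact_force: [-12.5, 0.5, 18.0]
grip_width: 0.155
```

```bash
python3 - <<'E'
from h import *
log();print(state()['torque'],state()['contact_force'])
cv2.imwrite("pics/scene11.png",camera("scene")[:,:,::-1])
s=cv2.imread("pics/scene11.png")
cv2.imwrite("pics/s11f.png",cv2.resize(s[163:206,252:288],None,fx=16,fy=14,interpolation=cv2.INTER_CUBIC))
E
```

```text
[ 22.3  51.5   6.6 105.7 -12.7  23.6 -41.6] [ 453.6 -255.    72.5] [-180.     0.2   10.4]
[0.10185284 2.4022837  1.87342713] [-12.48997524   0.50018609  18.0105025 ]
```

View pics/s11f.png

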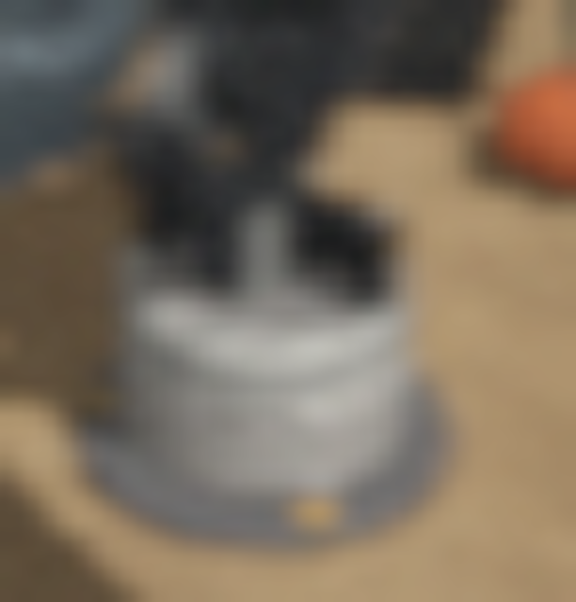

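>>> step_arm([
  [[0,0,0],[0,0,0],0.33],
  [[0,0,0],[0,0,0],0.33],
  [[0,0,0],[0,0,0],0.33],
  [[0,0,0.3],[0,0,0],0.33],
  [[0,0,0.6],[0,0,0],0.33],
  [[0,0,0.9],[0,0,0],0.4],
  [[0,0,0.9],[0,0,0],0.5],
  [[0,0,0.9],[0,0,0],0.6],
])

```text
time_s: 24.52
eef_pos: [454.9, -254.9, 181.8]
orientation: [180.0, -0.0, 10.3]
contact_force: [0.1, 0.9, 0.0]
grip_width: 0.601
```

```bash
python3 - <<'E'
from h import *
log();print(state()['torque'],state()['contact_force'])
for n in("scene","top"):cv2.imwrite(f"pics/{n}12.png",camera(n)[:,:,::-1])
s=cv2.imread("pics/scene12.png");t=cv2.imread("pics/top12.png")
cv2.imwrite("pics/s12f.png",cv2.resize(s[163:206,252:288],None,fx=16,fy=14,interpolation=cv2.INTER_CUBIC))
cv2.imwrite("pics/t12f.png",cv2.resize(t[175:222,250:300],None,fx=14,fy=12,interpolation=cv2.INTER_CUBIC))
E
```

```text
[ 20.2  41.1  10.3 100.8 -10.7  39.  -43.4] [ 454.9 -254.9  181.8] [180.   -0.   10.3]
[-0.00735996 -0.01497183 -0.04942277] [0.13048812 0.94117148 0.02763278]
```

View pics/s12f.png

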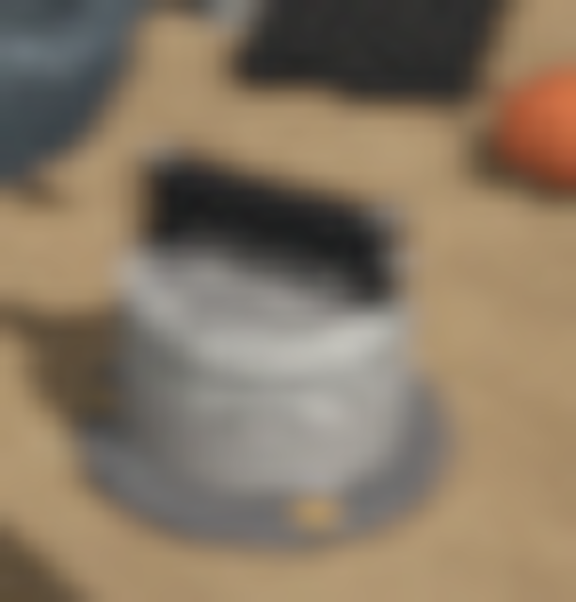

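View pics/t12f.png

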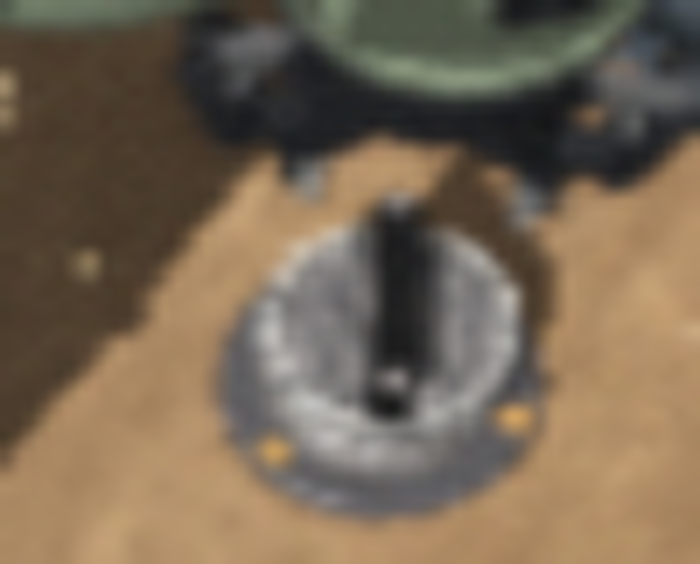

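```bash
python3 - <<'E'
from h import *
S=lambda x,y:((x+.5)/16+252-.5,(y+.5)/14+163-.5)
T=lambda x,y:((x+.5)/14+250-.5,(y+.5)/12+175-.5)
for a,b,n,f in(((165,163),(388,215),"scene",S),((400,203),(390,385),"top",T)):
    A=onz(n,*f(*a),98);B=onz(n,*f(*b),98);print(A,B,np.linalg.norm(A-B),np.degrees(np.arctan2(*(A-B)[1::-1])),(A+B)/2)
K=np.array([539.8,170.9,106]);k=state()
# cover knob now: moved by release position; knob via scene4/top12
plan([535,100,220],[180,0,13.7])
E
```

```text
[ 474.5255724  -244.10234335   98.        ] [ 417.08230836 -263.39004052   98.        ] 60.59491600477483 18.560481743208946 [ 445.80394038 -253.74619193   98.        ]
[ 481.94624923 -249.6049161    98.        ] [ 419.03633136 -266.21384712   98.        ] 65.06546207974328 14.78928441979289 [ 450.4912903  -257.90938161   98.        ]
t 24.62 rows 12 total [ 2.64 11.85  1.23] [0.01 0.02 0.34] per row [0.22  0.987 0.103] [0.001 0.002 0.028] F [-0.2  0.4 -0.7]
```

>>> step_arm([
  [[0.2,0.94,0.1],[0.02,-0.081,0.03],0.6],
  [[0.27,0.94,0.1],[0.02,-0.081,0.03],0.6],
  [[0.27,0.94,0],[0.02,-0.081,0.03],0.6],
  [[0.27,0.94,0],[0.02,-0.081,0.03],0.6],
  [[0.27,0.94,0],[0.02,-0.081,0.03],0.6],
  [[0.27,0.94,0],[0.02,-0.081,0.03],0.6],
  [[0.27,0.94,0],[0.02,-0.081,0.03],0.6],
  [[0.27,0.94,0],[0.02,-0.081,0.03],0.6],
  [[0.27,0.94,0],[0.02,-0.081,0.03],0.6],
  [[0.27,0.94,0],[0.02,-0.081,0.03],0.6],
  [[0.27,0.94,0],[0.02,-0.081,0.03],0.6],
  [[0.27,0.94,0],[0.02,-0.081,0.03],0.6],
])

```text
time_s: 26.12
eef_pos: [550.1, 84.4, 186.3]
orientation: [-179.7, -10.0, 13.9]
contact_force: [0.9, -0.1, 0.2]
grip_width: 0.599
```

```bash
python3 - <<'E'
from h import *
log();plan([561.4,83,140],[180,-10.5,13.6]);plan([561.4,83,103],[180,-10.5,13.6])
E
```

```text
[-18.3  40.1  12.  104.2 -19.1  27.6 -69.5] [550.1  84.4 186.3] [-179.7  -10.    13.9]
t 26.12 rows 2 total [ 0.38 -0.05 -1.54] [-0.02 -0.05 -0.04] per row [ 0.188 -0.023 -0.771] [-0.008 -0.027 -0.02 ] F [ 0.9 -0.1  0.2]
t 26.12 rows 3 total [ 0.38 -0.05 -2.78] [-0.02 -0.05 -0.04] per row [ 0.125 -0.015 -0.925] [-0.005 -0.018 -0.013] F [ 0.9 -0.1  0.2]
```

>>> step_arm([
  [[0.13,-0.02,-0.7],[0,-0.02,-0.02],0.6],
  [[0.13,-0.02,-0.7],[0,-0.02,-0.02],0.6],
  [[0.12,-0.01,-0.7],[0,0,0],0.6],
  [[0,0,-0.6],[0,0,0],0.6],
  [[0,0,0],[0,0,0],0.6],
])

```text
time_s: 26.75
eef_pos: [560.9, 81.8, 104.4]
orientation: [-179.8, -10.3, 13.5]
contact_force: [0.1, -0.5, -0.3]
grip_width: 0.594
```

```bash
python3 - <<'E'
from h import *
log();plan([561.4,83,103],[180,-10.5,13.6])
cv2.imwrite("pics/scene13.png",camera("scene")[:,:,::-1])
s=cv2.imread("pics/scene13.png")[:,:,::-1];crop(s,130,160,90,80,8,"pics/s13.png")
E
```

```text
[-15.   48.3   7.  106.5 -21.5  16.2 -67.1] [560.9  81.8 104.4] [-179.8  -10.3   13.5]
t 26.75 rows 1 total [ 0.02  0.04 -0.05] [-0.01 -0.03  0.  ] per row [ 0.017  0.04  -0.048] [-0.013 -0.027  0.003] F [ 0.1 -0.5 -0.3]
```

View pics/s13.png

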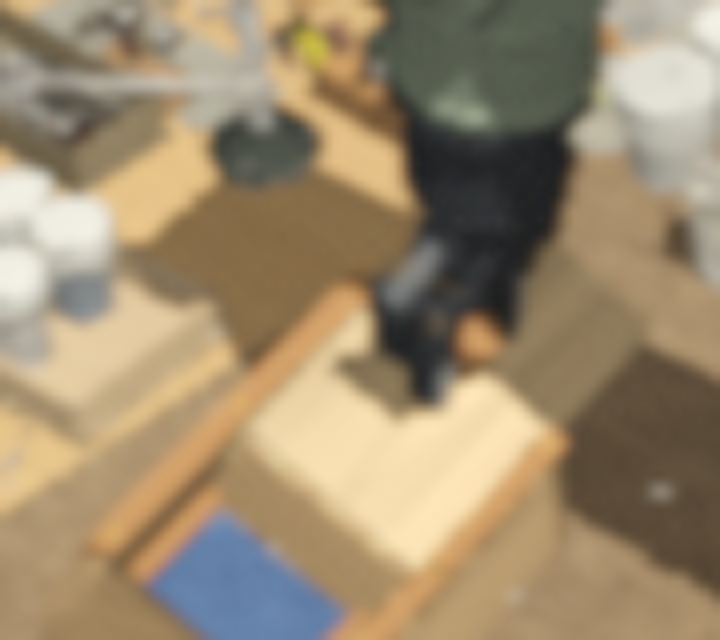

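>>> step_arm([
  [[0,0,0],[0,0,0],0.0],
  [[0,0,0],[0,0,0],0.0],
  [[0,0,0],[0,0,0],0.0],
  [[0,0,0],[0,0,0],0.0],
  [[-0.073,0.298,0],[0,0,0],0.0],
  [[-0.073,0.298,0],[0,0,0],0.0],
  [[-0.073,0.298,0],[0,0,0],0.0],
], force=40)

```text
time_s: 27.68
eef_pos: [555.4, 107.9, 106.2]
orientation: [-179.9, -10.5, 13.5]
contact_force: [-0.7, -7.1, 7.6]
grip_width: 0.252
```

>>> step_arm([
  [[-0.073,0.298,0],[0,0,0],0.0],
  [[-0.073,0.298,0],[0,0,0],0.0],
  [[-0.073,0.298,0],[0,0,0],0.0],
  [[-0.073,0.298,0],[0,0,0],0.0],
  [[-0.073,0.298,0],[0,0,0],0.0],
  [[-0.073,0.298,0],[0,0,0],0.0],
  [[-0.073,0.298,0],[0,0,0],0.0],
  [[0,0,0],[0,0,0],0.0],
])

```text
time_s: 28.68
eef_pos: [539.7, 171.7, 106.2]
orientation: [-179.8, -10.4, 13.6]
contact_force: [-2.5, -1.3, 9.4]
grip_width: 0.256
```

```bash
python3 - <<'E'
from h import *
log();p=state()["eef_pos"];print((p-np.array([539.6,170.6,101.8]))@CY)
for n in("scene","top"):cv2.imwrite(f"pics/{n}14.png",camera(n)[:,:,::-1])
s=cv2.imread("pics/scene14.png")[:,:,::-1];crop(s,130,190,80,70,8,"pics/s14.png")
s=cv2.imread("pics/top14.png")[:,:,::-1];crop(s,150,120,80,70,8,"pics/t14.png")
E
```

```text
[-27.2  48.4  10.5 106.8 -24.5  16.2 -74.2] [539.7 171.7 106.2] [-179.8  -10.4   13.6]
1.0283513535870124
```

View pics/s14.png

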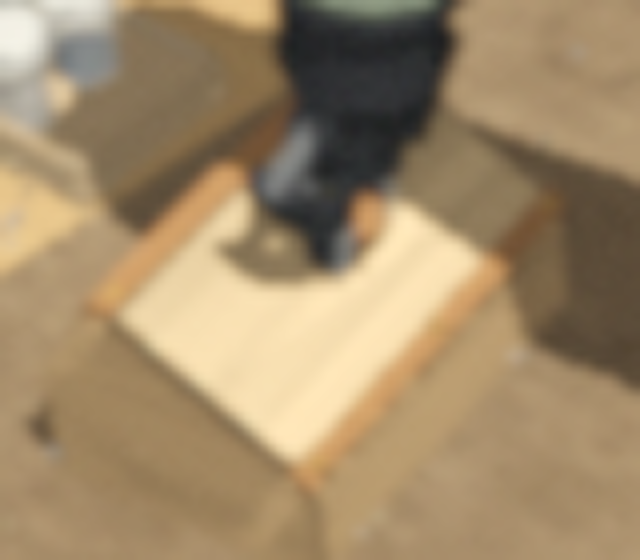

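View pics/t14.png

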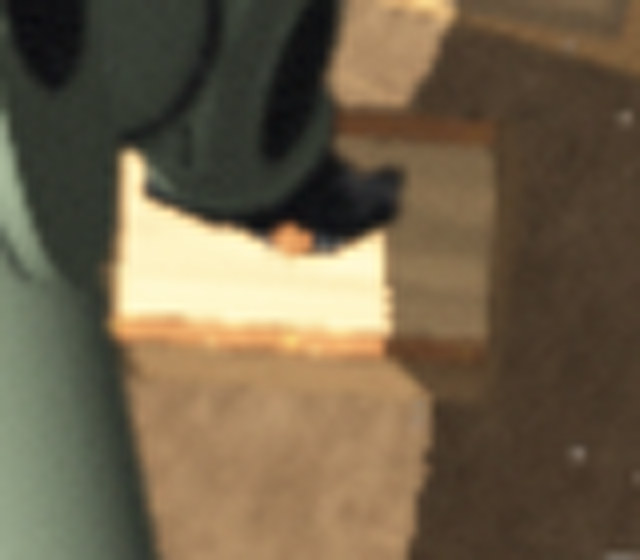

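>>> step_arm([
  [[-0.016,0.065,0],[0,0,0],0.0],
  [[-0.016,0.065,0],[0,0,0],0.0],
  [[0,0,0],[0,0,0],0.0],
  [[0,0,0],[0,0,0],0.6],
  [[0,0,0],[0,0,0],0.6],
  [[0,0,0],[0,0,0],0.6],
  [[-0.1,0,0.7],[0,0,0],0.6],
  [[-0.1,0,0.8],[0,0,0],0.6],
  [[-0.1,0,0.9],[0,0,0],0.6],
  [[-0.2,-0.9,0.9],[0,0,0],0.6],
  [[-0.2,-0.9,0.5],[0,0,0],0.6],
  [[-0.2,-0.9,0],[0,0,0],0.6],
  [[-0.2,-0.9,0],[0,0,0],0.6],
  [[-0.2,-0.9,0],[0,0,0],0.6],
  [[-0.2,-0.9,0],[0,0,0],0.6],
  [[0,-0.9,0],[0,0,0],0.6],
  [[0,-0.9,0],[0,0,0],0.6],
  [[0,-0.9,0],[0,0,0],0.6],
])

```text
time_s: 31.02
eef_pos: [493.5, -68.6, 219.4]
orientation: [-179.8, -10.4, 13.6]
contact_force: [0.7, -0.2, 0.2]
grip_width: 0.603
```

```bash
python3 - <<'E'
from h import *
log()
for n in("scene","top"):cv2.imwrite(f"pics/{n}15.png",camera(n)[:,:,::-1])
s=cv2.imread("pics/scene15.png")[:,:,::-1];crop(s,130,190,80,70,8,"pics/s15.png")
s=cv2.imread("pics/top15.png")[:,:,::-1];crop(s,150,120,80,70,8,"pics/t15.png")
E
```

```text
[  1.6  32.9   8.2 112.3 -19.   26.7 -51.9] [493.5 -68.6 219.4] [-179.8  -10.4   13.6]
```

View pics/s15.png

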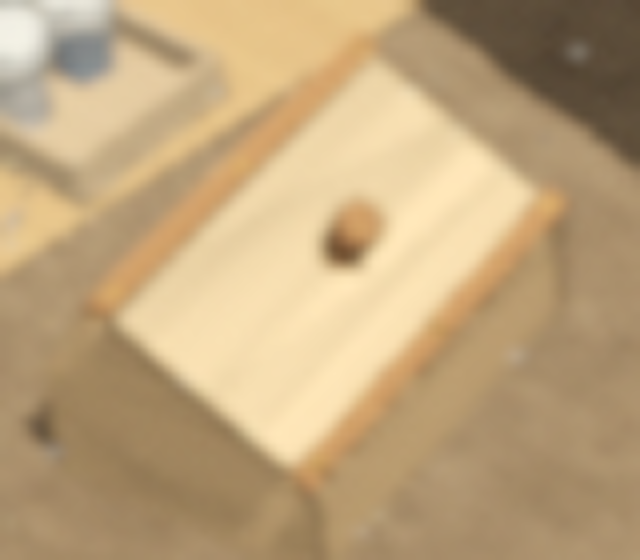

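View pics/t15.png

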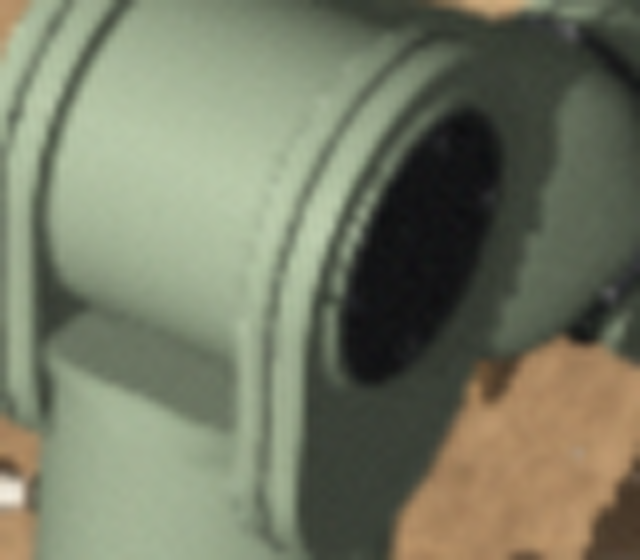

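View pics/scene15.png

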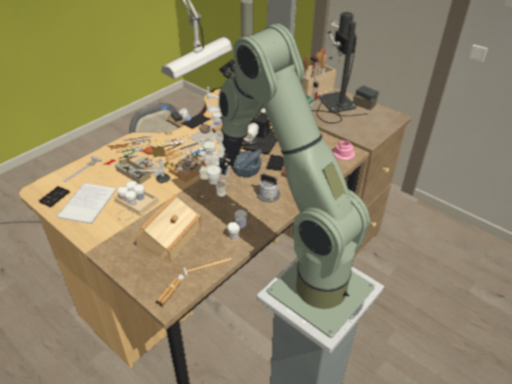

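>>> step_arm([
  [[-0.4,-0.9,0.3],[0,0,0],0.6],
  [[-0.4,-0.9,0.3],[0,0,0],0.6],
  [[-0.4,-0.9,0],[0,0,0],0.6],
  [[-0.4,-0.9,0],[0,0,0],0.6],
  [[-0.4,-0.9,0],[0,0,0],0.6],
  [[-0.4,-0.9,0],[0,0,0],0.6],
  [[-0.4,-0.9,0],[0,0,0],0.6],
  [[-0.4,-0.9,0],[0,0,0],0.6],
  [[-0.3,-0.9,0],[0,0,0],0.6],
  [[-0.3,-0.9,0],[0,0,0],0.6],
  [[-0.3,-0.9,0],[0,0,0],0.6],
  [[0,-0.9,0],[0,0,0],0.6],
  [[0,-0.9,0],[0,0,0],0.6],
  [[0,-0.9,0],[0,0,0],0.6],
])

```text
time_s: 32.88
eef_pos: [371.0, -446.1, 237.3]
orientation: [-179.8, -10.4, 13.6]
contact_force: [0.1, 0.3, -0.2]
grip_width: 0.6
```

```bash
python3 - <<'E'
from h import *
log()
for n in("scene","top"):cv2.imwrite(f"pics/{n}16.png",camera(n)[:,:,::-1])
s=cv2.imread("pics/top16.png")[:,:,::-1];crop(s,150,120,80,70,8,"pics/t16.png")
s=cv2.imread("pics/scene16.png")[:,:,::-1];crop(s,240,165,60,50,12,"pics/s16.png")
E
```

```text
[ 51.3  39.6   1.4  89.1 -14.1  48.1 -14.9] [ 371.  -446.1  237.3] [-179.8  -10.4   13.6]
```

View pics/t16.png

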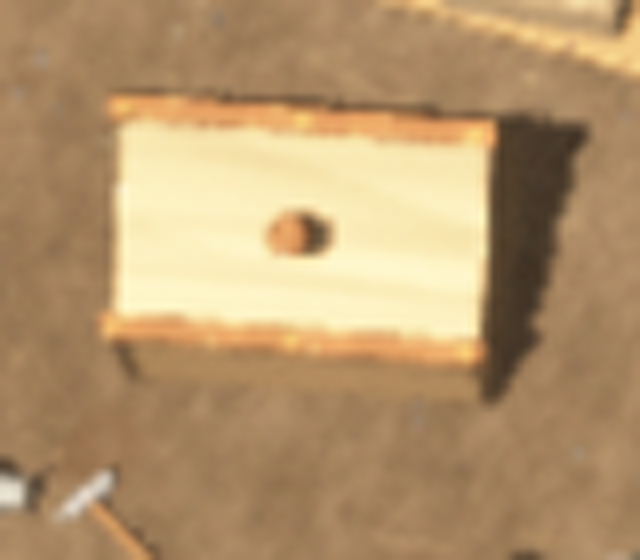

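View pics/top16.png

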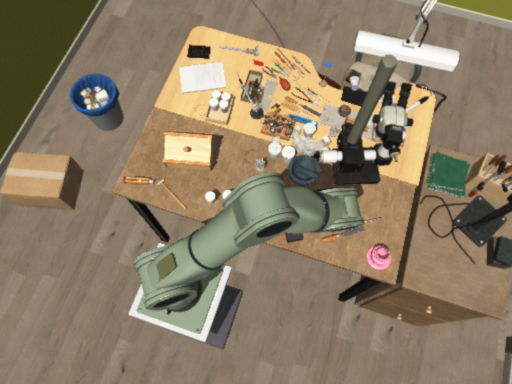

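View pics/s16.png

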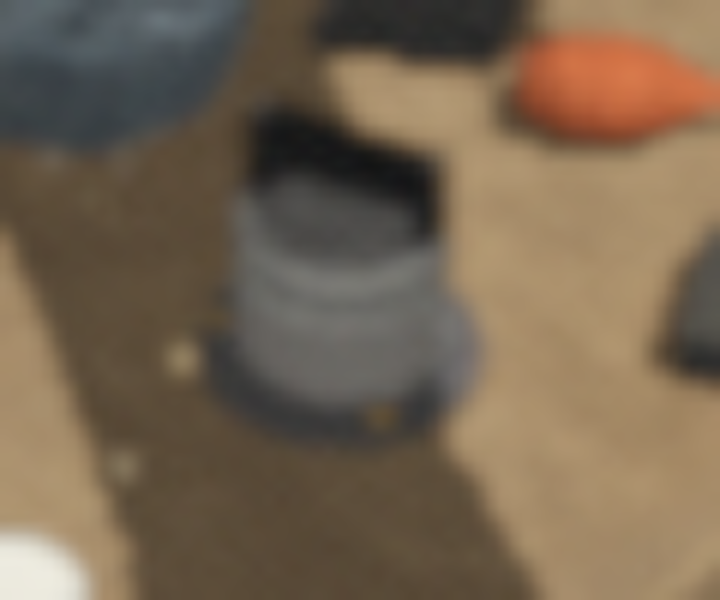

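```bash
python3 -c "
from station import robot,state
print(robot.sign_off(),state()['time_s'])"
```

```text
the job is handed in; nothing more can be done
the job is handed in; nothing more can be done
```

The sieve is out of the left (+y) pocket, locked on the grey pan and released, and the cover is back. One reading went over a limit, though. When the sieve bottomed out on the pan, the wrist force read about 124 N vertically (about 127 N in total). That is above the 120 N limit, and I backed off at once. If that peak counts, the job fails on it.

- **Seating and lock:** The sieve came to rest with the TCP at about 72 mm, in line with sitting fully down. It turned clockwise until the torque rose against the stop. From the pictures the bar ended at about 15–18°, having started at about 89°, so it turned roughly 73°. It still stood seated in the last scene picture.
- **Camera disagreement:** The two cameras placed the pan about 6 mm apart, so I used the middle position. The sieve sat about 5 mm off-centre in the grip, and I allowed for that when lowering and turning.
- **Cover:** The last top view shows it in its grooves with about the same gap at both ends, centred to roughly 1–2 mm, covering both pockets.
- **Bystanders:** The hammer, ring clamp, jars, beaker and puffer looked unmoved in the last pictures, though the arm hid part of one jar in the top view. I never touched or saw the mortar; its pocket stayed covered throughout.

I handed in at about 33 s on the robot's clock, with the arm clear of everything.

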